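# Collate a deck of material sample boards and pin it for binding

## Robot

A 7-joint arm with a two-finger parallel gripper is mounted at the origin on the work surface. World frame = base frame: x ahead of the robot, y to its left, z up, the work surface at z = 0. Lengths are in m, angles in rad, forces in N, time in s.
With the tool pointing down it reaches from about 0.425 to 0.875 m from the base axis. Payload 8.4 kg.
Tool frame: the origin (TCP) lies midway between the tips of the shut fingers; the grasp point (between the pads) lies 19 mm behind it (r.hold_point_z is the z of the grasp point in the tool frame, in m); z points along the fingers, y is the direction in which the jaws open and shut (so a half turn about z gives the same grasp; the last joint's range is limited). The gripper opens to 87 mm and grips with 3 to 60 N. Pads are 19 mm wide; open, the fingers measure 117 mm over their backs; the gripper's body (75 mm by 190 mm) begins 51 mm behind the grasp point.
Start: joints at [-1.289, 0.333, 0.04, 1.465, -0.013, 1.343, -0.059], TCP at [0.242, 0.603, 0.223] pointing down, gripper open.
Joint ranges: [-2.58, 2.58], [-0.38, 2.09], [-1.3, 1.39], [0.25, 2.4], [-1.5, 4.64], [0.08, 2.09], [-2.65, 2.65]. Speed limits (rad/s): [2.22, 2.22, 2.79, 2.79, 3.14, 3.14, 3.14].

## Interface

Orientations are given as a unit quaternion [x, y, z, w].
In Python, from bench import telemetry, camera, camera_model, r gives the robot as it stands.
- The arm moves only by the shell command python3 -m pendant 'ROWS' [OPENING] [FORCE]. ROWS is JSON, a list of rows, each a list of 6 numbers: the shift along the tool's x, y, z in m, then the turn, a rotation vector about the tool's x, y, z in degrees. In form: [[dx, dy, dz, wx, wy, wz], ...]. A call has 1 to 12 rows; each row shifts and turns the commanded pose from where the row before left it, along the tool's axes as they then stand; what a row does not reach is not made up. A row lasts 1/10 s, in which the tool goes at most 50 mm and 8.59 degrees, less where a joint would pass 70% of its speed; a pose out of reach is approached as far as the arm can. A call with a gripper value outside its range is refused whole. OPENING is the closure, from 0 (fully open) to 1 (shut), set as the call begins (- or left out, the last holds). The fingers move at their own pace and stop on an object; FORCE is the grip in N (left out, the last holds). Time passes only in rows, so rows that do not move let the fingers close. It gives the time, the measured TCP pose, the force and the opening at its end, in the units of the state.
- telemetry.get_obs(): the state, without advancing time (a new reading comes with each control period).
- camera(name): name is "side" or "top" or "wrist"; returns the picture (400x640x3 uint8, blue, green, red); there is no depth.
- camera_model(name): a dict with "intrinsics" (3x3 intrinsics, pixels), "cam_to_world" (4x4, takes a point from camera to world coordinates); the wrist camera has in their place "tool_from_camera" (4x4, takes a point from camera to tool coordinates, whose origin is the TCP and whose axes are the flange's). Camera axes: x right, y down, z forward; pixel columns grow to the right and rows downward; lengths in m; the calibration is good to about 2 mm. A picture is of the moment at which its call begins: read the wrist's pose just before it. camera_model takes no time and is no camera call.
- r.hand_in(): hands the job in, once; it reports no verdict.
The state is a dict: "t": time; "q": joint angles; "joint_velocities": joint speeds; "tau": joint torques, N m; "ee_pos": TCP position; "tcp_rot": TCP orientation; "force": force on the tool from outside, world axes, zero at the start; "wrist_torque": the same for the moment, N m; "grip_width": finger opening in m.
Only numpy, scipy, OpenCV 4.12 (cv2) and the standard library are available. Lean on these libraries where they do the work, as an engineer would, in place of code of your own. Each camera call takes 0.05 s, during which the arm holds its last target. There are 200 camera calls.

## Task

Collate the deck of facade sample boards in the jig, ready for binding: draw the jig's sliding guide right back, lay all the sample boards that are on the table flat in the bed with their holes towards the end stop and the cover plate on top, label frame up, then slide the guide forward until its face stands on the long line, which squares up the deck. Last, drive the tapered pin down through the stacked holes, pulling them into line over the hole in the bed, until its collar sits down on the cover; leave the marker and the tape roll where they are.

Things in the scene. Friction and masses are not known exactly. Their poses are not given: they have to be found in the camera images.
- guide (a joint): Travel in m of the sliding guide along the jig's track, growing towards the jig's +y (towards the end stop): 0 = drawn right back against its rear stop, 0.070 = its face stands on the long line that runs right across the bed (the line for boards of this length), 0.100 = foremost. It stays where it is left and rubs with about 2.5 N.
- guide_grip (a point): Middle of the guide's upright black grip, 22 mm (jig x) by 18 mm (jig y), to be pinched from above across its 22 mm; this point is 20 mm below the grip's top and 32 mm above the carriage plate that it stands on. It rides 46 mm behind (jig -y of) the guide's face plate, whose top is 2 mm above this point. Axes as the jig's.
- guide_face (a point): Foot of the guide's upright face plate (50 mm wide, 46 mm high), in its front surface, on the bed: this surface must come to stand on the long line. Axes as the jig's.
- jig_bed (a point): Middle of the bed of the fixed collating jig (aluminium channel 100 mm wide along x, 365 mm long along y), on its top surface, 60 mm above the table: where the middle of a board's underside belongs. Boards lie along y between four round steel posts (12 mm thick, 48 mm high, tapered tops, axes at x +-37 mm, y +-50 mm from here). x, y: the jig's axes, z up.
- jig_stop (a point): Foot of the upright end stop, in its front surface, 91 mm from jig_bed towards +y; it is 56 mm wide, 8 mm thick and 48 mm high. Axes as the jig's.
- jig_line (a point): Middle of the long black line across the whole bed, 91 mm from jig_bed towards -y (182 mm from the end stop, for boards 180 mm long); the other scale lines are short ticks at the edges. Axes as the jig's.
- jig_hole (a point): Centre of the 18 mm through hole in the bed, on the bed's top surface, 65 mm from jig_bed towards +y. The bed is 10 mm thick and hollow below, free down to the table. Axes as the jig's.
- cover_mid (a point): Middle (half-way up) of the cover plate: aluminium, 180 mm (its y) by 56 mm (its x) by 8 mm, with an 18 mm hole 65 mm from the middle towards its +y, and a low rectangular label frame on its upper face, which no sample board has. Mass about 0.2 kg.
- cover_hole (a point): Centre of the cover plate's hole, on its upper face (4 mm above half-height).
- pin_grip (a point): Grip point on the wooden handle of the tapered alignment pin, which stands upright in a block at the start. The handle is 18 mm thick round and 52 mm long (20 mm up and 32 mm down from here) below a 30 mm wide pommel of 12 mm height. Its z runs along the pin, up. The collar's underside is 40 mm below this point, the tip 118 mm below. Mass about 0.18 kg.
- pin_collar (a point): Centre of the underside of the pin's steel collar (32 mm across, 8 mm thick). Below it the shank is 16 mm thick for 48 mm, then tapers over the last 30 mm to a 5 mm tip.
- pin_tip (a point): Tip of the pin, 78 mm below the collar's underside.
- block_top (a point): Centre of the top of the fixed wooden tool block, 60 by 90 by 60 mm high, in whose 19 mm through hole the pin stands, its tip on the table.
- marker_mid (a point): Middle of a marker pen lying on the table, 130 mm long, 18 mm thick: not part of the work.
- tape_mid (a point): Middle of a roll of tape lying flat, 90 mm across, 22 mm high: not part of the work.
- b1_mid (a point): Middle (half-way up) of the timber sample board, 180 mm (its y) by 56 mm (its x) by 10 mm, with an 18 mm hanging hole 65 mm from the middle towards its +y; starts flat on the table. None when it is absent. Mass 0.06 to 0.25 kg.
- b1_hole (a point): Centre of that board's hole, on its upper face (5 mm above half-height). None when it is absent.
- b2_mid (a point): Middle (half-way up) of the clay sample board, 180 mm (its y) by 56 mm (its x) by 10 mm, with an 18 mm hanging hole 65 mm from the middle towards its +y; starts flat on the table. None when it is absent. Mass 0.06 to 0.25 kg.
- b2_hole (a point): Centre of that board's hole, on its upper face (5 mm above half-height). None when it is absent.
- b3_mid (a point): Middle (half-way up) of the concrete sample board, 180 mm (its y) by 56 mm (its x) by 10 mm, with an 18 mm hanging hole 65 mm from the middle towards its +y; starts flat on the table. None when it is absent. Mass 0.06 to 0.25 kg.
- b3_hole (a point): Centre of that board's hole, on its upper face (5 mm above half-height). None when it is absent.
- b4_mid (a point): Middle (half-way up) of the plywood sample board, 180 mm (its y) by 56 mm (its x) by 10 mm, with an 18 mm hanging hole 65 mm from the middle towards its +y; starts flat on the table. None when it is absent. Mass 0.06 to 0.25 kg.
- b4_hole (a point): Centre of that board's hole, on its upper face (5 mm above half-height). None when it is absent.
Things that resemble listed ones, but are neither listed nor needed, are in the scene too. What is shaped like the part that bears b2_mid but blue is not meant.

How it is judged:
By the outcome, as a careful person would: the job done as asked, in the order asked, and still so for the second after the job is handed in, with the robot touching nothing.
Of b1, b2, b3, b4 only 2 to 4 are there at a start; the rules pass over those that are not, and their reading is None.
At some moment in a run one of b1, b2, b3, b4, cover may be knocked a few centimetres aside while the robot is not near it.
Once in a run the grip may slacken for a moment while it holds something.
It also fails if it takes over 210 s, if anything falls off the work surface, if the arm or the gripper's body presses on something with over 40 N, if the wrist force passes 120 N, or if a joint passes its speed limit or range.

## Working session

There is one attempt and no reset: what is moved stays moved. The work goes in short steps, Python scripts to look and compute and a shell command to move; the robot and the scene stay as the last step left them, time stands still between calls to the robot, and variables do not carry over. Pictures are saved under pics/ and viewed, about 12 in all and at most 16, crops included, and the job is handed in when it is done.

```bash
ls; mkdir -p pics; python3 - <<'E'
from bench import telemetry, camera, camera_model, r
import cv2, numpy as np
o=telemetry.get_obs(); print(o['ee_pos'],o['tcp_rot'],o['force'],o['grip_width'],o['t'],r.hold_point_z)
for n in ('top','side'):
    cv2.imwrite(f'pics/{n}0.png',camera(n)); m=camera_model(n); print(n,np.round(m['intrinsics'],1).tolist(),np.round(m['cam_to_world'],3).tolist())
m=camera_model('wrist'); print({k:np.round(v,3).tolist() for k,v in m.items()})
E
```

```text
pics
[0.24142083 0.60299307 0.22164841] [ 1.89252355e-01  9.81928139e-01 -8.15955377e-04 -9.93259124e-05] [-0.21792301 -0.29182989  0.08955125] 0.08726057125400352 0.0 -0.0187
top [[362.3, 0.0, 324.1], [0.0, 362.3, 201.4], [0.0, 0.0, 1.0]] [[-0.127, -0.965, 0.229, 0.299], [-0.992, 0.125, -0.026, 0.031], [-0.004, -0.231, -0.973, 1.028], [0.0, 0.0, 0.0, 1.0]]
side [[396.0, 0.0, 320.5], [0.0, 396.0, 200.7], [0.0, 0.0, 1.0]] [[0.997, -0.056, 0.051, 0.456], [-0.076, -0.725, 0.684, -0.681], [-0.001, -0.686, -0.727, 0.833], [0.0, 0.0, 0.0, 1.0]]
{'intrinsics': [[311.287, 0.0, 312.655], [0.0, 311.287, 203.04], [0.0, 0.0, 1.0]], 'tool_from_camera': [[-0.001, -0.953, -0.301, 0.082], [1.0, -0.001, -0.0, -0.001], [-0.0, -0.301, 0.953, -0.163], [0.0, 0.0, 0.0, 1.0]]}
```

View pics/top0.png

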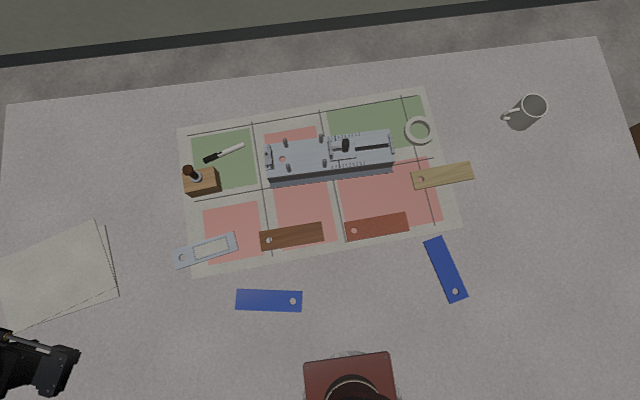

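View pics/side0.png

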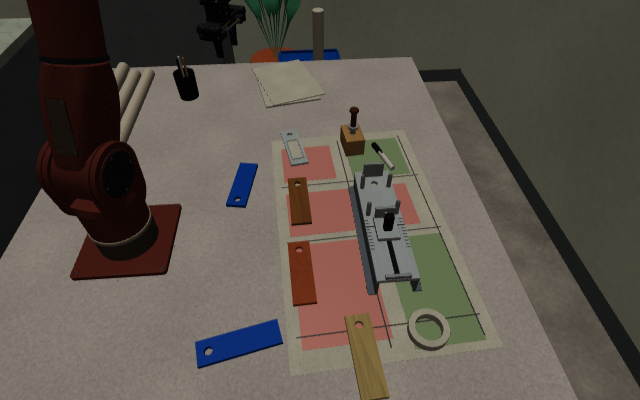

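The top view shows the timber board at (291,237), the clay board at (377,227), the plywood board at (442,176) and the cover, with its frame, at (205,250). The blue boards at (268,300) and (445,268) are decoys. There is no concrete board. The jig stop is at (268,157), the guide grip at (346,146) and the pin at (192,172).

```bash
cat > h.py <<'E'
from bench import telemetry, camera, camera_model, r
import cv2, numpy as np
from scipy.spatial.transform import Rotation as R
def cam(n):
    """picture, K, cam->world"""
    o=telemetry.get_obs(); m=camera_model(n); K=np.array(m['intrinsics'])
    if n=='wrist':
        T=np.eye(4); T[:3,:3]=R.from_quat(o['tcp_rot']).as_matrix(); T[:3,3]=o['ee_pos']
        T=T@np.array(m['tool_from_camera'])
    else: T=np.array(m['cam_to_world'])
    return camera(n),K,T
def ray(px,z,K,T):
    px=np.atleast_2d(px).astype(float)
    d=np.c_[px,np.ones(len(px))]@np.linalg.inv(K).T@T[:3,:3].T
    return T[:3,3]+d*((z-T[2,3])/d[:,2])[:,None]
def proj(P,K,T):
    c=(np.atleast_2d(P)-T[:3,3])@T[:3,:3]; p=c@K.T; return p[:,:2]/p[:,2:]
def yaw():
    """heading of tool x axis in world, deg"""
    m=R.from_quat(telemetry.get_obs()['tcp_rot']).as_matrix(); return np.degrees(np.arctan2(m[1,0],m[0,0])),m
def totool(P,head=None):
    """shift in tool axes (mm) bringing the TCP to P"""
    o=telemetry.get_obs(); m=R.from_quat(o['tcp_rot']).as_matrix(); return np.round(m.T@(np.array(P)-o['ee_pos'])*1000,1)
E
python3 - <<'E'
from h import *
im,K,T=cam('top')
def P(px,z): return np.round(ray(px,z,K,T)[0],3)
for n,px,z in [('b1',(291,237),.01),('b1h',(268,240),.01),('b2',(377,227),.01),('b2h',(354,230.5),.01),('b4',(442,176),.01),('b4h',(421,180),.01),('cov',(205,250),.008),('covh',(181,257),.008),('bedmid',(302,157),.06),('hole',(282,158),.06),('stopfoot',(272,158),.06),('grip',(346,141),.11),('pin',(188,169),.16),('tape',(418,130),.02),('marker',(224,153),.01),('block',(202,176),.06),('blue1',(268,300),.01)]: print(n,P(px,z))
a=cv2.resize(im[100:270,170:480],None,fx=2.55,fy=2.55,interpolation=cv2.INTER_CUBIC)
cv2.imwrite('pics/crop1.png',a)
E
```

```text
b1 [0.448 0.11  0.01 ]
b1h [0.448 0.175 0.01 ]
b2 [ 0.446 -0.136  0.01 ]
b2h [ 0.444 -0.07   0.01 ]
b4 [ 0.57  -0.349  0.01 ]
b4h [ 0.566 -0.286  0.01 ]
cov [0.443 0.353 0.008]
covh [0.432 0.421 0.008]
bedmid [0.663 0.051 0.06 ]
hole [0.667 0.107 0.06 ]
stopfoot [0.671 0.135 0.06 ]
grip [ 0.675 -0.074  0.11 ]
pin [0.631 0.337 0.16 ]
tape [ 0.719 -0.303  0.02 ]
marker [0.724 0.281 0.01 ]
block [0.643 0.334 0.06 ]
blue1 [0.286 0.19  0.01 ]
```

View pics/crop1.png

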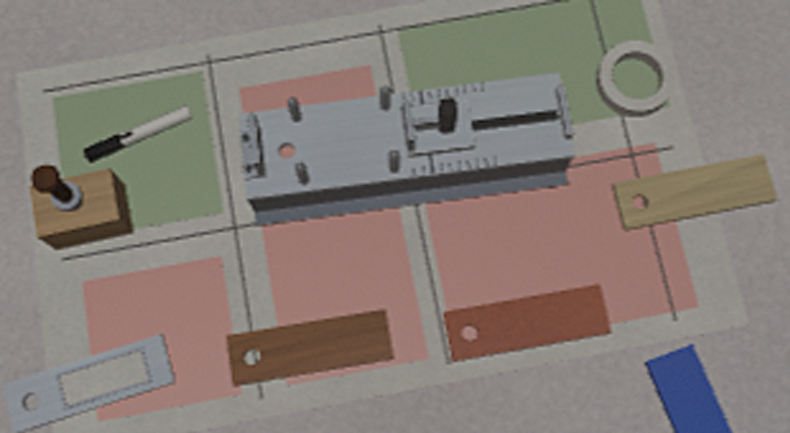

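The clay board is the red one at (377,227) in the top view, and the crop confirms it has the same shape as the blue decoys. I'll bring the wrist over the jig with the jaws along world x.

```bash
python3 -m pendant '[[0,0,0,0,0,8.5],[0,0,0,0,0,8.5],[0,0,0,0,0,8.5],[0,0,0,0,0,8.5],[0,0,0,0,0,8.5],[0,0,0,0,0,8.5],[0,0,0,0,0,8.5],[0,0,0,0,0,8.5],[0,0,0,0,0,0]]' 0
python3 -m pendant '[[-0.036,0.027,0,0,0,0],[-0.036,0.027,0,0,0,0],[-0.036,0.027,0,0,0,0],[-0.036,0.027,0,0,0,0],[-0.036,0.027,0,0,0,0],[-0.036,0.027,0,0,0,0],[-0.036,0.027,0,0,0,0],[-0.036,0.027,0,0,0,0],[-0.036,0.027,0,0,0,0],[-0.036,0.027,0,0,0,0],[-0.036,0.027,0,0,0,0],[-0.036,0.027,0,0,0,0]]'
python3 -m pendant '[[-0.036,0.027,0.005,0,0,0],[-0.036,0.027,0,0,0,0],[-0.036,0.027,0,0,0,0],[-0.034,0.022,0,0,0,0],[0,0,0,0,0,0],[0,0,0,0,0,0]]'
python3 - <<'E'
from h import *
print(yaw()[0], telemetry.get_obs()['ee_pos'])
cv2.imwrite('pics/w1.png',cam('wrist')[0])
E
```

```text
t: 1.05
ee_pos: [0.2415, 0.6033, 0.2222]
tcp_rot: [0.707, 0.707, -0.0, 0.0]
force: [0.1, 0.8, -0.3]
grip_width: 0.087
t: 2.25
ee_pos: [0.5677, 0.1709, 0.2227]
tcp_rot: [0.704, 0.71, 0.0, -0.0]
force: [1.0, 1.7, 0.1]
grip_width: 0.087
t: 2.85
ee_pos: [0.6705, 0.0292, 0.217]
tcp_rot: [0.705, 0.709, -0.001, -0.0]
force: [0.4, 0.3, -0.1]
grip_width: 0.087
90.2610667211827 [0.67047044 0.02923454 0.21698031]
```

View pics/w1.png

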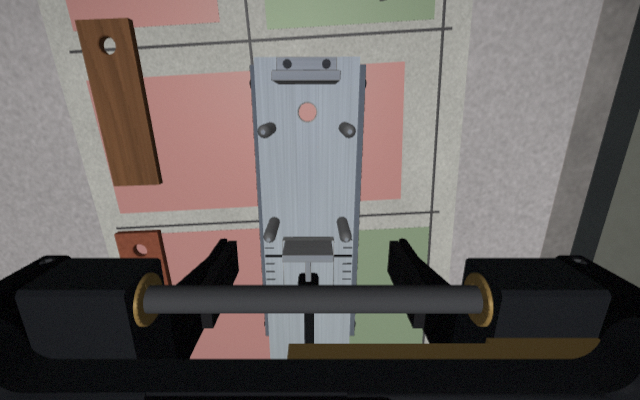

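```bash
python3 - <<'E'
from h import *
im,K,T=cam('wrist')
# bed edges: bluish-grey mask per row
hsv=cv2.cvtColor(im,cv2.COLOR_BGR2HSV)
b,g,rr=[im[...,i].astype(int) for i in range(3)]
m=(b-rr>8)
L=[];Rr=[]
for y in list(range(85,112,3))+list(range(150,215,5)):
    row=np.where(m[y,230:390])[0]+230
    L.append((row.min(),y)); Rr.append((row.max(),y))
for n,pts in(('L',L),('R',Rr)):
    W=ray(pts,.06,K,T); f=np.polyfit(W[:,1],W[:,0],1); print(n,f,np.polyval(f,.05),np.abs(W[:,0]-np.polyval(f,W[:,1])).max())
# hole
sub=((rr-b)>5)&(np.add.outer(np.arange(400),0*np.arange(640))>95)
c,_=cv2.findContours(sub[95:130,290:325].astype('uint8'),0,1)
c=max(c,key=cv2.contourArea); print(cv2.boundingRect(c)); (x,y),_2=cv2.minEnclosingCircle(c); print('hole',x+290,y+95,ray((x+290,y+95),.06,K,T))
print('stopfoot',ray([(272,80),(340,80)],.06,K,T).round(4).tolist())
print('line',ray([(270,256),(348,256)],.06,K,T).round(4).tolist(),'face',ray([(285,262),(332,262)],.06,K,T).round(4).tolist(), 'facetop',ray([(285,239),(333,238)],.106,K,T).round(4).tolist())
a=np.hstack([cv2.resize(im[50:140,240:380],None,fx=2.8,fy=2.8),cv2.resize(im[200:290,240:380],None,fx=2.8,fy=2.8)]); cv2.imwrite('pics/w1c.png',a)
E
```

```text
L [-0.00952078  0.61250011] 0.6120240759788835 0.0008297054996349029
R [-0.0074269   0.72047092] 0.7200995738271558 0.0005200842212912393
(9, 9, 18, 20)
hole 307.517391204834 113.6043472290039 [[0.66490295 0.1045226  0.06      ]]
stopfoot [[0.6308, 0.1353, 0.06], [0.696, 0.1357, 0.06]]
line [[0.6222, -0.0518, 0.06], [0.7111, -0.0513, 0.06]] face [[0.6391, -0.0593, 0.06], [0.6931, -0.059, 0.06]] facetop [[0.6441, -0.01, 0.106], [0.6901, -0.0087, 0.106]]
```

View pics/w1c.png

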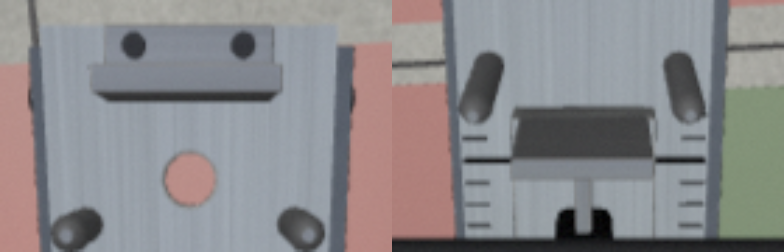

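```bash
python3 - <<'E'
from h import *
im,K,T=cam('wrist')
W=lambda p,z:ray(p,z,K,T).round(4).tolist()
print('line',W([(265,257),(352.1,256.8)],.06),'facefoot',W([(283.5,240),(333,240)],.06),'facetop',W([(283,257),(333,256)],.106))
print('stopfoot',W([(273,85.5),(339,85.5)],.06),'bed top edge',W([(249+7,70),(361,70)],.06))
print('postfeet',W([(499/2.8-140+240,200+55/2.8),(674/2.8-140+240,200+55/2.8)],.06))
E
```

```text
line [[0.6164, -0.0522, 0.06], [0.7158, -0.0513, 0.06]] facefoot [[0.638, -0.0309, 0.06], [0.6935, -0.0306, 0.06]] facetop [[0.6417, -0.0283, 0.106], [0.6905, -0.0269, 0.106]]
stopfoot [[0.6314, 0.1314, 0.06], [0.6951, 0.1318, 0.06]] bed top edge [[0.6157, 0.1451, 0.06], [0.7156, 0.1457, 0.06]]
postfeet [[0.6327, -0.0066, 0.06], [0.7013, -0.0062, 0.06]]
```

```bash
python3 -m pendant '[[-0.035,-0.001,0.01,0,0,0],[-0.035,-0.001,0.01,0,0,0],[-0.034,-0.002,0.01,0,0,0],[0,0,0.03,0,0,0],[0,0,0.03,0,0,0],[0,0,0.03,0,0,0],[0,0,0.012,0,0,0],[0,0,0,0,0,0],[0,0,0,0,0,0]]' 0
python3 -m pendant '[[0,0,0,0,0,0],[0,0,0,0,0,0],[0,0,0,0,0,0],[0,0,0,0,0,0],[0,0,0,0,0,0],[0,0,0,0,0,0],[0,0,0,0,0,0],[0,0,0,0,0,0]]' 1 15
python3 -m pendant '[[-0.01,0,0,0,0,0],[-0.01,0,0,0,0,0],[-0.01,0,0,0,0,0],[-0.01,0,0,0,0,0],[-0.01,0,0,0,0,0],[-0.01,0,0,0,0,0],[-0.01,0,0,0,0,0],[-0.01,0,0,0,0,0],[-0.005,0,0,0,0,0],[0,0,0,0,0,0]]'
```

```text
t: 3.9
ee_pos: [0.6674, -0.0727, 0.0869]
tcp_rot: [0.706, 0.709, 0.001, 0.0]
force: [0.2, 0.0, 0.1]
grip_width: 0.0872
t: 4.7
ee_pos: [0.6667, -0.0733, 0.0855]
tcp_rot: [0.706, 0.708, -0.0, -0.0]
force: [-0.0, 0.2, -0.1]
grip_width: 0.0309
t: 5.7
ee_pos: [0.6666, -0.1604, 0.0854]
tcp_rot: [0.707, 0.708, -0.001, 0.0]
force: [-3.5, -1.4, -1.8]
grip_width: 0.0218
```

```bash
python3 -m pendant '[[-0.003,0,0,0,0,0],[-0.002,0,0,0,0,0],[0,0,0,0,0,0],[0,0,0,0,0,0]]'
python3 -m pendant '[[-0.002,0,0,0,0,0],[0,0,0,0,0,0],[0,0,0,0,0,0]]'
python3 -m pendant '[[-0.002,0,0,0,0,0],[0,0,0,0,0,0],[0,0,0,0,0,0]]'
```

```text
t: 6.1
ee_pos: [0.6666, -0.163, 0.0853]
tcp_rot: [0.706, 0.708, -0.0, -0.0]
force: [-5.7, 1.4, -1.0]
grip_width: 0.022
t: 6.4
ee_pos: [0.6666, -0.1648, 0.0853]
tcp_rot: [0.706, 0.708, -0.0, -0.0]
force: [-5.5, 2.1, 0.2]
grip_width: 0.0217
t: 6.7
ee_pos: [0.6666, -0.1668, 0.0853]
tcp_rot: [0.706, 0.708, -0.0, -0.0]
force: [-5.1, 1.1, -0.3]
grip_width: 0.0218
```

```bash
python3 -m pendant '[[-0.002,0,0,0,0,0],[0,0,0,0,0,0],[0,0,0,0,0,0]]'
python3 -m pendant '[[-0.002,0.001,0,0,0,0],[0,0,0,0,0,0],[0,0,0,0,0,0]]'
python3 -m pendant '[[-0.002,0,0,0,0,0],[0,0,0,0,0,0],[0,0,0,0,0,0]]'
```

```text
t: 7.0
ee_pos: [0.6666, -0.1688, 0.0853]
tcp_rot: [0.706, 0.708, -0.0, -0.0]
force: [-4.3, 2.2, -0.4]
grip_width: 0.022
t: 7.3
ee_pos: [0.6667, -0.1711, 0.0853]
tcp_rot: [0.706, 0.708, -0.001, -0.001]
force: [-9.9, 1.7, 3.1]
grip_width: 0.022
t: 7.6
ee_pos: [0.6667, -0.1732, 0.0853]
tcp_rot: [0.706, 0.708, -0.001, -0.001]
force: [-9.9, 2.8, 2.8]
grip_width: 0.0218
```

```bash
python3 -m pendant '[[-0.002,-0.001,0,0,0,0],[0,-0.001,0,0,0,0],[0,0,0,0,0,0]]'
python3 -m pendant '[[-0.002,0,0,0,0,0],[0,0,0,0,0,0],[0,0,0,0,0,0]]'
python3 -m pendant '[[-0.002,0,0,0,0,0],[0,0,0,0,0,0],[0,0,0,0,0,0]]'
```

```text
t: 7.9
ee_pos: [0.6666, -0.1747, 0.0854]
tcp_rot: [0.706, 0.708, 0.0, 0.0]
force: [2.5, 0.9, -5.6]
grip_width: 0.0221
t: 8.2
ee_pos: [0.6667, -0.1748, 0.0854]
tcp_rot: [0.705, 0.709, 0.001, -0.001]
force: [0.7, 6.1, -4.7]
grip_width: 0.0222
t: 8.5
ee_pos: [0.6667, -0.1749, 0.0853]
tcp_rot: [0.705, 0.709, 0.002, -0.002]
force: [-1.9, 11.2, -1.4]
grip_width: 0.0219
```

```bash
python3 -m pendant '[[0.002,0,0,0,0,0],[0,0,0,0,0,0],[0,0,0,0,0,0],[0,0,0,0,0,0],[0,0,-0.03,0,0,0],[0,0,-0.04,0,0,0],[0,0,-0.04,0,0,0],[0,0,-0.02,0,0,0]]' 0
python3 -m pendant '[[-0.042,-0.016,0,0,0,0],[-0.042,-0.016,0,0,0,0],[-0.042,-0.016,0,0,0,0],[-0.042,-0.016,0,0,0,0],[-0.042,-0.016,0,0,0,0],[-0.042,-0.016,0,0,0,0],[0,0,0,0,0,0],[0,0,0,0,0,0]]'
cat >> h.py <<'E'
def board(seed,z=.01,n='wrist',tol=(8,60,60),out=None):
    """board near world seed: mid, heading of +y (deg), hole; from colour around the seed"""
    im,K,T=cam(n); u,v=proj(np.r_[seed[:2],z],K,T)[0].astype(int)
    hsv=cv2.cvtColor(cv2.GaussianBlur(im,(3,3),0),cv2.COLOR_BGR2HSV).astype(int)
    med=np.median(hsv[v-6:v+7,u-6:u+7].reshape(-1,3),0); m=(np.abs(hsv-med)<np.array(tol)).all(2).astype('uint8')
    m=cv2.morphologyEx(m,cv2.MORPH_OPEN,np.ones((3,3)))
    _,lab=cv2.connectedComponents(m); m=(lab==lab[v,u]).astype('uint8')
    if out: cv2.imwrite(out,np.where(m[...,None]>0,im,im//3))
    cs,h=cv2.findContours(m,cv2.RETR_CCOMP,cv2.CHAIN_APPROX_NONE)
    i=max(range(len(cs)),key=lambda k:cv2.contourArea(cs[k])); W=ray(cs[i][:,0],z,K,T)[:,:2]
    c,(a,b),_=rect=cv2.minAreaRect((W*1000).astype('float32')); bx=cv2.boxPoints(rect); e=[bx[1]-bx[0],bx[2]-bx[1]]
    e=max(e,key=np.linalg.norm); ax=e/np.linalg.norm(e)
    hs=[k for k in range(len(cs)) if h[0,k,3]==i and cv2.contourArea(cs[k])>20]; hole=None
    if hs:
        k=max(hs,key=lambda k:cv2.contourArea(cs[k])); hole=ray(cs[k][:,0],z,K,T)[:,:2].mean(0)*1000
        if ax@(hole-np.array(c))<0: ax=-ax
    print('px',(u,v),'hsv',med,'mid',np.round(c,1),'size',round(a,1),round(b,1),'heading',round(float(np.degrees(np.arctan2(ax[1],ax[0]))),2),'hole',None if hole is None else np.round(hole,1))
    o=telemetry.get_obs(); print('tcp',np.round(o['ee_pos']*1000,1),'yaw',round(yaw()[0],2),'t',round(o['t'],2))
    return np.array(c)/1000,ax
E
python3 - <<'E'
from h import *
c,ax=board((.57,-.349)); print(totool([*c,.1]))
E
```

```text
t: 9.3
ee_pos: [0.6671, -0.1785, 0.2198]
tcp_rot: [0.706, 0.708, 0.001, 0.002]
force: [0.4, -0.6, -0.0]
grip_width: 0.078
t: 10.1
ee_pos: [0.5695, -0.4315, 0.2156]
tcp_rot: [0.707, 0.707, -0.0, 0.0]
force: [0.8, 0.5, 0.5]
grip_width: 0.0871
px (np.int64(312), np.int64(103)) hsv [ 21.  76. 133.] mid [ 573.6 -353.2] size 58.7 181.3 heading 93.95 hole [ 569.3 -288.2]
tcp [ 570.8 -429.7  215.5] yaw 90.14 t 10.15
[ 76.4   2.9 115.5]
```

```bash
python3 -m pendant '[[0.038,0.001,0,0,0,0],[0.038,0.002,0,0,0,0],[0,0,0,0,0,-3.8],[0,0,0.045,0,0,0],[0,0,0.045,0,0,0],[0,0,0.045,0,0,0],[0,0,0.045,0,0,0],[0,0,0.02,0,0,0],[0,0,0.012,0,0,0],[0,0,0,0,0,0],[0,0,0,0,0,0]]'
python3 -m pendant '[[0,0,0,0,0,0],[0,0,0,0,0,0],[0,0,0,0,0,0],[0,0,0,0,0,0],[0,0,0,0,0,0],[0,0,0,0,0,0],[0,0,0,0,0,0],[0,0,0,0,0,0]]' 1 30
```

```text
t: 11.25
ee_pos: [0.5748, -0.3532, 0.0046]
tcp_rot: [0.682, 0.732, 0.0, 0.001]
force: [-0.0, -0.5, 0.5]
grip_width: 0.0871
t: 12.05
ee_pos: [0.5736, -0.3536, 0.0037]
tcp_rot: [0.682, 0.731, 0.0, -0.0]
force: [-0.3, 0.0, 1.4]
grip_width: 0.0555
```

```bash
python3 -m pendant '[[0,0,-0.02,0,0,0],[0,0,-0.03,0,0,0],[0,0,-0.04,0,0,0],[0,0,-0.04,0,0,0],[0,0,-0.03,0,0,0],[0,0,0,0,0,3.5],[0,0,0,0,0,0]]'
python3 -m pendant '[[0.039,0.0095,0,0,0,0],[0.039,0.0095,0,0,0,0],[0.039,0.0095,0,0,0,0],[0.039,0.0095,0,0,0,0],[0.039,0.0095,0,0,0,0],[0.039,0.0095,0,0,0,0],[0.039,0.0095,0,0,0,0],[0.039,0.0095,0,0,0,0],[0.039,0.0095,0,0,0,0],[0.038,0.010,0,0,0,0],[0,0,0,0,0,0],[0,0,0,0,0,0]]'
python3 - <<'E'
from h import *
o=telemetry.get_obs();print(o['ee_pos'],yaw()[0]); print(totool([.666,.0365,.1]))
cv2.imwrite('pics/w2.png',cam('wrist')[0])
E
```

```text
t: 12.75
ee_pos: [0.5738, -0.3537, 0.1642]
tcp_rot: [0.705, 0.71, 0.0, 0.001]
force: [-0.1, 0.2, -2.2]
grip_width: 0.0556
t: 13.95
ee_pos: [0.6651, 0.0376, 0.162]
tcp_rot: [0.703, 0.711, -0.001, -0.001]
force: [-0.4, -0.1, -0.6]
grip_width: 0.0553
[0.66514852 0.03761533 0.16196403] 90.70482998554853
[-1.1  1.  62. ]
```

View pics/w2.png

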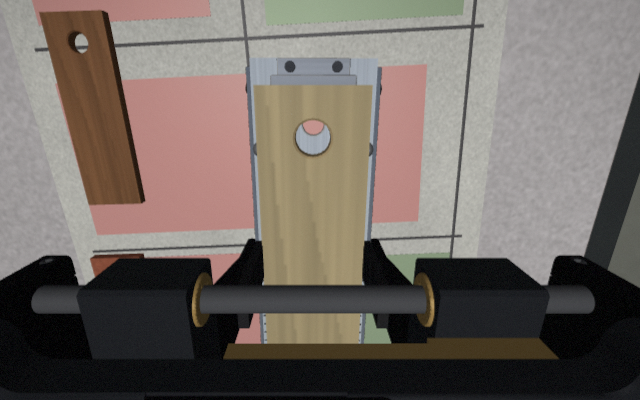

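```bash
python3 -m pendant '[[-0.002,0.001,0,0,0,0.2],[0,0,0.02,0,0,0],[0,0,0.02,0,0,0],[0,0,0.015,0,0,0],[0,0,0.01,0,0,0],[0,0,0,0,0,0]]'
python3 -m pendant '[[0,0,0.01,0,0,0],[0,0,0.01,0,0,0],[0,0,0.008,0,0,0],[0,0,0.004,0,0,0],[0,0,0,0,0,0],[0,0,0,0,0,0]]'
```

```text
t: 14.6
ee_pos: [0.666, 0.0336, 0.0971]
tcp_rot: [0.706, 0.709, -0.001, -0.001]
force: [0.2, 0.7, -0.9]
grip_width: 0.0556
t: 15.2
ee_pos: [0.667, 0.0342, 0.0667]
tcp_rot: [0.705, 0.709, 0.0, 0.0]
force: [-0.8, 0.2, -0.5]
grip_width: 0.0554
```

```bash
python3 -m pendant '[[0,0,0.0025,0,0,0],[0,0,0,0,0,0],[0,0,0,0,0,0]]'
python3 -m pendant '[[0,0,0,0,0,0],[0,0,0,0,0,0],[0,0,0,0,0,0],[0,0,0,0,0,0],[0,0,0,0,0,0],[0,0,-0.04,0,0,0],[0,0,-0.04,0,0,0],[0,0,-0.04,0,0,0],[0,0,-0.03,0,0,0]]' 0
python3 -m pendant '[[-0.032,-0.027,0,0,0,0],[-0.032,-0.027,0,0,0,0],[-0.032,-0.027,0,0,0,0],[-0.032,-0.027,0,0,0,0],[-0.032,-0.027,0,0,0,0],[-0.032,-0.027,0,0,0,0],[-0.032,-0.027,0,0,0,0],[-0.032,-0.027,0,0,0,0],[0,0,0,0,0,0],[0,0,0,0,0,0]]'
python3 - <<'E'
from h import *
c,ax=board((.446,-.136),out='pics/b2.png'); print(totool([*c,.1]))
E
```

```text
t: 15.5
ee_pos: [0.6669, 0.0343, 0.0642]
tcp_rot: [0.705, 0.709, 0.0, 0.0]
force: [-0.1, 0.3, -0.8]
grip_width: 0.0552
t: 16.4
ee_pos: [0.6673, 0.034, 0.217]
tcp_rot: [0.705, 0.709, 0.001, 0.001]
force: [-0.3, 0.4, -1.1]
grip_width: 0.0868
t: 17.4
ee_pos: [0.4517, -0.2234, 0.2144]
tcp_rot: [0.706, 0.708, 0.001, 0.0]
force: [0.1, -0.0, -0.2]
grip_width: 0.0872
px (np.int64(307), np.int64(99)) hsv [  7. 141. 129.] mid [ 448.5 -137.1] size 56.5 181.2 heading 92.91 hole [444.7 -72.2]
tcp [ 452.4 -222.4  214.3] yaw 90.27 t 17.45
[ 85.3  -3.6 114.3]
```

```bash
python3 -m pendant '[[0.043,-0.002,0,0,0,0],[0.042,-0.002,0,0,0,0],[0,0,0,0,0,-2.6],[0,0,0.045,0,0,0],[0,0,0.045,0,0,0],[0,0,0.045,0,0,0],[0,0,0.045,0,0,0],[0,0,0.02,0,0,0],[0,0,0.011,0,0,0],[0,0,0,0,0,0],[0,0,0,0,0,0]]'
python3 -m pendant '[[0,0,0,0,0,0],[0,0,0,0,0,0],[0,0,0,0,0,0],[0,0,0,0,0,0],[0,0,0,0,0,0],[0,0,0,0,0,0],[0,0,0,0,0,0],[0,0,0,0,0,0],[0,0,0,0,0,0]]' 1 30
python3 -m pendant '[[0,0,-0.02,0,0,0],[0,0,-0.03,0,0,0],[0,0,-0.04,0,0,0],[0,0,-0.04,0,0,0],[0,0,-0.03,0,0,0],[0,0,0,0,0,2.5],[0,0,0,0,0,0]]'
python3 -c "
from h import *
print(yaw()[0],totool([.666,.0355,.1]))"
```

```text
t: 18.55
ee_pos: [0.4486, -0.1374, 0.0034]
tcp_rot: [0.689, 0.725, 0.0, 0.0]
force: [-0.2, 0.1, -0.1]
grip_width: 0.0871
t: 19.45
ee_pos: [0.4478, -0.1378, 0.0032]
tcp_rot: [0.689, 0.725, 0.0, 0.0]
force: [-1.2, 1.0, 4.8]
grip_width: 0.0555
t: 20.15
ee_pos: [0.4479, -0.1378, 0.1635]
tcp_rot: [0.705, 0.709, 0.001, 0.0]
force: [-0.3, -0.2, -2.4]
grip_width: 0.0554
90.34511631121748 [171.9 219.   63.9]
```

```bash
python3 -m pendant '[[0.0245,0.0313,0,0,0,0],[0.0245,0.0313,0,0,0,0],[0.0245,0.0313,0,0,0,0],[0.0245,0.0313,0,0,0,0],[0.0245,0.0313,0,0,0,0],[0.0245,0.0313,0,0,0,0],[0.0245,0.0313,0,0,0,0],[0,0,0,0,0,0],[0,0,0,0,0,0],[0,0,0,0,0,0]]'
python3 - <<'E'
from h import *
board((.666,.085),z=.1615+.0065)
print(totool([.666,.0355,.1]))
E
```

```text
t: 21.15
ee_pos: [0.6647, 0.0338, 0.162]
tcp_rot: [0.705, 0.709, -0.001, -0.0]
force: [0.1, -0.5, -1.4]
grip_width: 0.0554
px (np.int64(315), np.int64(167)) hsv [  7. 139. 145.] mid [664.7  71. ] size 56.5 108.0 heading 90.34 hole [664.2 100.5]
tcp [664.8  33.7 162.5] yaw 90.3 t 21.2
[ 1.9  1.3 62.5]
```

```bash
python3 -m pendant '[[0.0005,0.0013,0,0,0,0],[0,0,0.02,0,0,0],[0,0,0.02,0,0,0],[0,0,0.015,0,0,0],[0,0,0.01,0,0,0],[0,0,0.01,0,0,0],[0,0,0.008,0,0,0],[0,0,0.003,0,0,0],[0,0,0.002,0,0,0],[0,0,0,0,0,0],[0,0,0,0,0,0]]'
```

```text
t: 22.3
ee_pos: [0.6673, 0.0356, 0.0756]
tcp_rot: [0.705, 0.709, 0.0, 0.0]
force: [0.2, -0.5, -2.4]
grip_width: 0.055
```

```bash
python3 -m pendant '[[0,0,0.0018,0,0,0],[0,0,0,0,0,0],[0,0,0,0,0,0]]'
python3 -m pendant '[[0,0,0,0,0,0],[0,0,0,0,0,0],[0,0,0,0,0,0],[0,0,0,0,0,0],[0,0,0,0,0,0],[0,0,-0.04,0,0,0],[0,0,-0.04,0,0,0],[0,0,-0.04,0,0,0],[0,0,-0.02,0,0,0]]' 0
python3 -m pendant '[[-0.003,-0.043,0,0,0,0],[-0.003,-0.043,0,0,0,0],[-0.003,-0.043,0,0,0,0],[-0.003,-0.043,0,0,0,0],[-0.003,-0.043,0,0,0,0],[0,0,0,0,0,0],[0,0,0,0,0,0]]'
python3 - <<'E'
from h import *
c,ax=board((.446,.11),out='pics/b1.png'); print(totool([*c,.1]))
E
```

```text
t: 22.6
ee_pos: [0.667, 0.0356, 0.0734]
tcp_rot: [0.705, 0.709, 0.0, 0.0]
force: [-0.6, -0.1, -1.6]
grip_width: 0.0553
t: 23.5
ee_pos: [0.6682, 0.0353, 0.2174]
tcp_rot: [0.705, 0.709, 0.002, 0.001]
force: [0.3, 0.5, 0.1]
grip_width: 0.0868
t: 24.2
ee_pos: [0.4518, 0.0195, 0.214]
tcp_rot: [0.705, 0.71, 0.001, -0.0]
force: [0.5, 0.4, 0.6]
grip_width: 0.0871
px (np.int64(307), np.int64(96)) hsv [ 13. 129. 115.] mid [451.5 106.2] size 57.2 181.6 heading 92.24 hole [449.1 170.6]
tcp [452.6  19.4 213.8] yaw 90.39 t 24.25
[ 86.6  -0.6 113.9]
```

```bash
python3 -m pendant '[[0.043,0,0,0,0,0],[0.043,-0.001,0,0,0,0],[0,0,0,0,0,-1.9],[0,0,0.045,0,0,0],[0,0,0.045,0,0,0],[0,0,0.045,0,0,0],[0,0,0.045,0,0,0],[0,0,0.02,0,0,0],[0,0,0.0105,0,0,0],[0,0,0,0,0,0],[0,0,0,0,0,0]]'
python3 -m pendant '[[0,0,0,0,0,0],[0,0,0,0,0,0],[0,0,0,0,0,0],[0,0,0,0,0,0],[0,0,0,0,0,0],[0,0,0,0,0,0],[0,0,0,0,0,0],[0,0,0,0,0,0],[0,0,0,0,0,0]]' 1 30
python3 -m pendant '[[0,0,-0.02,0,0,0],[0,0,-0.03,0,0,0],[0,0,-0.04,0,0,0],[0,0,-0.04,0,0,0],[0,0,-0.03,0,0,0],[0,0,0,0,0,1.9],[0,0,0,0,0,0]]'
python3 -c "
from h import *
print(yaw()[0],totool([.666,.0345,.1]))"
```

```text
t: 25.35
ee_pos: [0.4517, 0.1051, 0.0029]
tcp_rot: [0.693, 0.721, -0.0, 0.0]
force: [-0.4, -0.6, 1.2]
grip_width: 0.0872
t: 26.25
ee_pos: [0.4506, 0.1053, 0.0029]
tcp_rot: [0.693, 0.721, 0.0, 0.0]
force: [-0.2, 0.2, 3.1]
grip_width: 0.0551
t: 26.95
ee_pos: [0.4507, 0.1053, 0.1633]
tcp_rot: [0.705, 0.709, 0.001, 0.0]
force: [0.3, -0.8, -1.5]
grip_width: 0.0556
90.34825782628809 [-72.2 214.8  63.4]
```

```bash
python3 -m pendant '[[-0.012,0.0358,0,0,0,0],[-0.012,0.0358,0,0,0,0],[-0.012,0.0358,0,0,0,0],[-0.012,0.0358,0,0,0,0],[-0.012,0.0358,0,0,0,0],[-0.012,0.0358,0,0,0,0],[0,0,0,0,0,0],[0,0,0,0,0,0],[0,0,0,0,0,0]]'
python3 - <<'E'
from h import *
board((.666,.085),z=.1615+.0065,out='pics/b1h.png')
print(totool([.667,.0355,.085]))
E
```

```text
t: 27.85
ee_pos: [0.6647, 0.0349, 0.1618]
tcp_rot: [0.705, 0.71, -0.001, -0.001]
force: [-0.3, 1.1, -1.5]
grip_width: 0.0559
px (np.int64(315), np.int64(169)) hsv [ 13. 130. 111.] mid [664.6  71.8] size 57.0 108.5 heading 90.42 hole [665.8 105.9]
tcp [664.7  35.2 162.3] yaw 90.42 t 27.9
[ 0.3  2.4 77.3]
```

```bash
python3 -m pendant '[[0,0.0018,0,0,0,0],[0,0,0.02,0,0,0],[0,0,0.02,0,0,0],[0,0,0.015,0,0,0],[0,0,0.01,0,0,0],[0,0,0.007,0,0,0],[0,0,0.004,0,0,0],[0,0,0.002,0,0,0],[0,0,0,0,0,0],[0,0,0,0,0,0]]'
```

```text
t: 28.9
ee_pos: [0.6679, 0.0346, 0.0853]
tcp_rot: [0.705, 0.709, 0.0, 0.0]
force: [-0.0, -0.7, -0.9]
grip_width: 0.0557
```

```bash
python3 -m pendant '[[0,0,0.0018,0,0,0],[0,0,0,0,0,0],[0,0,0,0,0,0]]'
python3 -m pendant '[[0,0,0,0,0,0],[0,0,0,0,0,0],[0,0,0,0,0,0],[0,0,0,0,0,0],[0,0,0,0,0,0],[0,0,-0.04,0,0,0],[0,0,-0.04,0,0,0],[0,0,-0.04,0,0,0],[0,0,-0.01,0,0,0],[0,0,0,0,0,0]]' 0
python3 -c "
from h import *
cv2.imwrite('pics/w3.png',cam('wrist')[0])"
python3 -m pendant '[[0.032,-0.031,0,0,0,0],[0.032,-0.031,0,0,0,0],[0.032,-0.031,0,0,0,0],[0.032,-0.031,0,0,0,0],[0.032,-0.031,0,0,0,0],[0.032,-0.031,0,0,0,0],[0.032,-0.031,0,0,0,0],[0,0,0,0,0,0],[0,0,0,0,0,0]]'
python3 - <<'E'
from h import *
c,ax=board((.443,.353),z=.008,tol=(25,40,60),out='pics/cov.png'); print(totool([*c,.1]))
cv2.imwrite('pics/pair.png',np.vstack([cv2.imread('pics/w3.png')[:260],cv2.imread('pics/cov.png')[:260]]))
E
```

```text
t: 29.2
ee_pos: [0.6676, 0.0347, 0.0831]
tcp_rot: [0.705, 0.709, 0.0, 0.0]
force: [0.1, -0.1, -0.9]
grip_width: 0.0556
t: 30.2
ee_pos: [0.6685, 0.0345, 0.2149]
tcp_rot: [0.705, 0.709, 0.001, 0.001]
force: [0.6, 0.0, -0.2]
grip_width: 0.0871
t: 31.15
ee_pos: [0.4476, 0.2577, 0.2114]
tcp_rot: [0.704, 0.711, -0.001, -0.0]
force: [1.1, -0.9, 0.3]
grip_width: 0.0869
px (np.int64(309), np.int64(91)) hsv [ 30.   9. 169.] mid [446.3 334.8] size 33.1 91.4 heading -79.34 hole None
tcp [448.6 256.6 211.6] yaw 90.42 t 31.2
[ 78.4  -1.6 111.5]
```

View pics/pair.png

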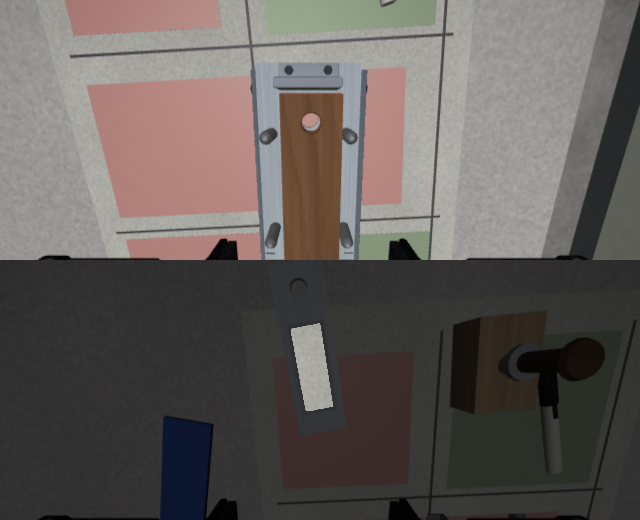

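The timber board lies on top in the bed, with holes at (311,122) lined up and no board riding on a post. The cover is at about (308,100), hole at (298,27), label frame up. I'll segment the aluminium properly.

```bash
python3 -m pendant '[[0.03,0,0,0,0,0],[0,0,0,0,0,0],[0,0,0,0,0,0]]'
python3 - <<'E'
from h import *
im,K,T=cam('wrist'); a=im.astype(int); s=a[...,0]-a[...,2]
u,v=proj([.443,.353,.008],K,T)[0].astype(int)
m=((s>6)&(s<60)).astype('uint8'); m[:, :u-60]=0; m[:,u+60:]=0
m=cv2.morphologyEx(m,cv2.MORPH_OPEN,np.ones((3,3)))
cs,_=cv2.findContours(m,0,1); c=max(cs,key=cv2.contourArea)
print(cv2.boundingRect(c))
W=(ray(c[:,0],.008,K,T)[:,:2]*1000).astype('float32'); print(cv2.minAreaRect(W),cv2.boxPoints(cv2.minAreaRect(W)).round(1).tolist())
g=cv2.medianBlur(cv2.cvtColor(im,6),3); x,y,w,h=cv2.boundingRect(c)
hc,hh=cv2.findContours((1-m[y:y+h,x:x+w]).astype('uint8'),0,1)
for k in hc:
    if 100<cv2.contourArea(k)<1500: e=cv2.minEnclosingCircle(k); print('hole',e[0][0]+x,e[0][1]+y,e[1],ray((e[0][0]+x,e[0][1]+y),.008,K,T))
o=telemetry.get_obs();print(o['ee_pos'],yaw()[0])
cv2.imwrite('pics/cov2.png',np.hstack([im[:250,u-110:u+110],cv2.merge([m*255]*3)[:250,u-110:u+110]]))
E
```

```text
t: 31.5
ee_pos: [0.4494, 0.2861, 0.212]
tcp_rot: [0.705, 0.709, -0.001, 0.0]
force: [0.5, -0.1, 0.0]
grip_width: 0.0868
(266, 27, 77, 170)
((442.9375, 352.5714111328125), (56.20627212524414, 179.59530639648438), 10.720381736755371) [[398.6000061035156, 435.6000061035156], [432.0, 259.1000061035156], [487.29998779296875, 269.6000061035156], [453.79998779296875, 446.0]]
hole 323.5 193.0 18.741764068603516 [[0.46305506 0.26458299 0.008     ]]
hole 295.5 57.394737243652344 9.721781730651855 [[0.43056099 0.41613542 0.008     ]]
hole 290.0 32.0 24.515399932861328 [[0.4250569  0.44054526 0.008     ]]
[0.44955456 0.28561693 0.21220397] 90.26504099577124
```

View pics/cov2.png

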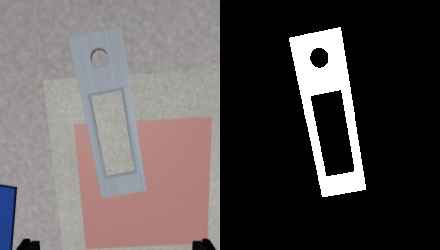

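The frame is up and the mask is clean: mid (443,353) mm, heading 100.7°.

```bash
python3 -m pendant '[[0.034,-0.003,0,0,0,0],[0.033,-0.0034,0,0,0,-5.2],[0,0,0,0,0,-5.2],[0,0,0.045,0,0,0],[0,0,0.045,0,0,0],[0,0,0.045,0,0,0],[0,0,0.045,0,0,0],[0,0,0.02,0,0,0],[0,0,0.0088,0,0,0],[0,0,0,0,0,0],[0,0,0,0,0,0]]'
python3 -m pendant '[[0,0,0,0,0,0],[0,0,0,0,0,0],[0,0,0,0,0,0],[0,0,0,0,0,0],[0,0,0,0,0,0],[0,0,0,0,0,0],[0,0,0,0,0,0],[0,0,0,0,0,0],[0,0,0,0,0,0]]' 1 30
python3 -m pendant '[[0,0,-0.02,0,0,0],[0,0,-0.03,0,0,0],[0,0,-0.04,0,0,0],[0,0,-0.04,0,0,0],[0,0,-0.03,0,0,0],[0,0,0,0,0,5.1],[0,0,0,0,0,5.2],[0,0,0,0,0,0],[0,0,0,0,0,0]]'
python3 -c "
from h import *
print(yaw()[0],totool([.667,.0335,.1]))"
```

```text
t: 32.65
ee_pos: [0.4431, 0.3542, 0.0054]
tcp_rot: [0.638, 0.77, 0.001, 0.0]
force: [0.4, 0.4, 0.8]
grip_width: 0.0869
t: 33.55
ee_pos: [0.4421, 0.3543, 0.0043]
tcp_rot: [0.638, 0.77, 0.0, -0.0]
force: [-0.9, -1.0, 4.9]
grip_width: 0.0551
t: 34.45
ee_pos: [0.4416, 0.3538, 0.1635]
tcp_rot: [0.703, 0.711, -0.001, 0.0]
force: [0.6, 0.7, -2.3]
grip_width: 0.0556
90.63456977008173 [-322.8  221.9   63.6]
```

```bash
python3 -m pendant '[[-0.0355,0.0247,0,0,0,0],[-0.0355,0.0247,0,0,0,0],[-0.0355,0.0247,0,0,0,0],[-0.0355,0.0247,0,0,0,0],[-0.0355,0.0247,0,0,0,0],[-0.0355,0.0247,0,0,0,0],[-0.0355,0.0247,0,0,0,0],[-0.0355,0.0247,0,0,0,0],[-0.035,0.0245,0,0,0,0.2],[0,0,0,0,0,0],[0,0,0,0,0,0],[0,0,0,0,0,0]]'
python3 - <<'E'
from h import *
im,K,T=cam('wrist'); o=telemetry.get_obs(); print(o['ee_pos'],yaw()[0],totool([.667,.0375,.0952]))
cv2.imwrite('pics/w4.png',im)
print('bedhole px',proj([.6655,.1045,.06],K,T), 'cover hole px expected (mid .036)',proj([.6655,.101,.167],K,T))
E
```

```text
t: 35.65
ee_pos: [0.6663, 0.0381, 0.1635]
tcp_rot: [0.705, 0.71, -0.0, -0.001]
force: [-0.2, -0.0, -1.9]
grip_width: 0.0549
[0.66625578 0.03861851 0.16364941] 90.43967087891052 [-1.2  0.8 68.4]
bedhole px [[312.01017592 124.2828904 ]] cover hole px expected (mid .036) [[311.40184895 143.87238765]]
```

View pics/w4.png

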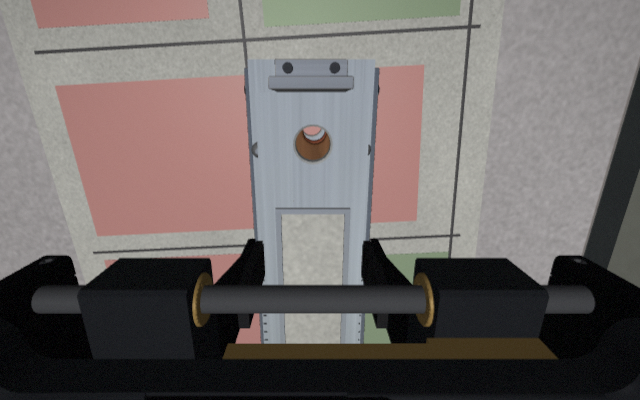

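The cover is held level, frame up, hole at (313,143), which is where I predicted it. Lowering it now.

```bash
python3 -m pendant '[[-0.0012,0.0005,0,0,0,0],[0,0,0.02,0,0,0],[0,0,0.02,0,0,0],[0,0,0.015,0,0,0],[0,0,0.008,0,0,0],[0,0,0.005,0,0,0],[0,0,0,0,0,0],[0,0,0,0,0,0]]'
python3 -m pendant '[[0,0,0.001,0,0,0],[0,0,0,0,0,0],[0,0,0,0,0,0]]'
```

```text
t: 36.5
ee_pos: [0.6677, 0.0358, 0.0969]
tcp_rot: [0.705, 0.709, 0.0, 0.0]
force: [-0.2, -0.0, -3.0]
grip_width: 0.0554
t: 36.8
ee_pos: [0.6674, 0.0358, 0.0954]
tcp_rot: [0.705, 0.709, 0.0, 0.0]
force: [-0.4, 0.4, -3.3]
grip_width: 0.0552
```

```bash
python3 -m pendant '[[0,0,0.001,0,0,0],[0,0,0,0,0,0],[0,0,0,0,0,0]]'
python3 -m pendant '[[0,0,0,0,0,0],[0,0,0,0,0,0],[0,0,0,0,0,0],[0,0,0,0,0,0],[0,0,0,0,0,0],[0,0,-0.04,0,0,0],[0,0,-0.04,0,0,0],[0,0,-0.035,0,0,0],[0,0,0,0,0,0],[0,0,0,0,0,0]]' 0
python3 - <<'E'
from h import *
im,K,T=cam('wrist'); o=telemetry.get_obs(); print(o['ee_pos'],yaw()[0],totool([.667,-.176,.085]))
cv2.imwrite('pics/w5.png',im)
E
```

```text
t: 37.1
ee_pos: [0.6675, 0.0358, 0.0944]
tcp_rot: [0.705, 0.709, 0.0, 0.0]
force: [-0.7, -0.5, 0.6]
grip_width: 0.055
t: 38.1
ee_pos: [0.6677, 0.0358, 0.2099]
tcp_rot: [0.705, 0.709, 0.001, 0.0]
force: [0.2, 0.1, -1.1]
grip_width: 0.0869
[0.66699732 0.03592692 0.20856729] 90.28663376128019 [-211.9   -1.   123.5]
```

View pics/w5.png

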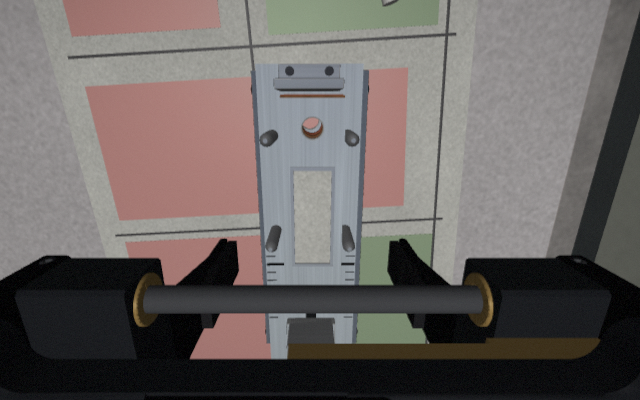

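The cover lies frame-up on the deck, hole at (312,127), and the guide is drawn back near (312,325). Next I'll slide it forward.

```bash
python3 -m pendant '[[-0.042,0,0,0,0,0],[-0.042,0,0,0,0,0],[-0.042,0,0,0,0,0],[-0.042,0,0,0,0,0],[-0.037,0,0,0,0,0],[0,0,0.03,0,0,0],[0,0,0.03,0,0,0],[0,0,0.03,0,0,0],[0,0,0.033,0,0,0],[0,0,0,0,0,0],[0,0,0,0,0,0]]'
python3 -m pendant '[[0,0,0,0,0,0],[0,0,0,0,0,0],[0,0,0,0,0,0],[0,0,0,0,0,0],[0,0,0,0,0,0],[0,0,0,0,0,0],[0,0,0,0,0,0],[0,0,0,0,0,0],[0,0,0,0,0,0],[0,0,0,0,0,0],[0,0,0,0,0,0],[0,0,0,0,0,0]]' 1 20
python3 -c "
from h import *
print(telemetry.get_obs()['ee_pos'])"
```

```text
t: 39.25
ee_pos: [0.6675, -0.1691, 0.0854]
tcp_rot: [0.705, 0.709, -0.001, -0.001]
force: [0.3, -0.4, 0.6]
grip_width: 0.0873
t: 40.45
ee_pos: [0.6667, -0.1692, 0.086]
tcp_rot: [0.706, 0.709, -0.001, -0.001]
force: [-8.3, 1.6, 4.6]
grip_width: 0.0218
[ 0.66665682 -0.16922348  0.08598695]
```

```bash
python3 -m pendant '[[-0.003,-0.001,0,0,0,0],[0,0,0,0,0,0],[0,0,0,0,0,0]]'
python3 -m pendant '[[-0.002,0,0,0,0,0],[0,0,0,0,0,0],[0,0,0,0,0,0]]'
python3 -c "
from h import *
print(telemetry.get_obs()['ee_pos'])"
```

```text
t: 40.75
ee_pos: [0.6667, -0.1693, 0.086]
tcp_rot: [0.705, 0.709, 0.001, -0.002]
force: [-6.2, 8.6, 4.7]
grip_width: 0.0221
t: 41.05
ee_pos: [0.6666, -0.1694, 0.0859]
tcp_rot: [0.704, 0.71, 0.001, -0.003]
force: [-7.6, 13.6, 7.4]
grip_width: 0.0219
[ 0.66661559 -0.16938808  0.08592013]
```

```bash
python3 -m pendant '[[0.005,0,0,0,0,0],[0.008,0,0,0,0,0],[0.01,0,0,0,0,0],[0.01,0,0,0,0,0],[0.01,0,0,0,0,0],[0.008,0,0,0,0,0],[0.006,0,0,0,0,0],[0.004,0,0,0,0,0],[0,0,0,0,0,0],[0,0,0,0,0,0]]'
python3 -c "
from h import *
print(telemetry.get_obs()['ee_pos'])"
```

```text
t: 42.05
ee_pos: [0.6662, -0.1115, 0.086]
tcp_rot: [0.705, 0.709, -0.0, -0.001]
force: [-7.0, 0.5, 3.0]
grip_width: 0.0223
[ 0.66620412 -0.11145705  0.08598756]
```

```bash
python3 -m pendant '[[0.003,0,0,0,0,0],[0.003,0,0,0,0,0],[0.003,0,0,0,0,0],[0.002,0,0,0,0,0],[0,0,0,0,0,0],[0,0,0,0,0,0],[0,0,0,0,0,0]]'
python3 -c "
from h import *
print(telemetry.get_obs()['ee_pos'])"
```

```text
t: 42.75
ee_pos: [0.6661, -0.1019, 0.086]
tcp_rot: [0.705, 0.709, -0.001, -0.001]
force: [-5.0, -2.3, 2.5]
grip_width: 0.0216
[ 0.66611505 -0.10188335  0.08601115]
```

```bash
python3 -m pendant '[[0.001,0,0,0,0,0],[0.0016,0,0,0,0,0],[0,0,0,0,0,0],[0,0,0,0,0,0],[0,0,0,0,0,0]]'
python3 -c "
from h import *
im,K,T=cam('wrist');print(telemetry.get_obs()['ee_pos'])
cv2.imwrite('pics/w6.png',im)
im,K,T=cam('side'); cv2.imwrite('pics/s6.png',cv2.resize(im[150:300,330:430],None,fx=4,fy=4,interpolation=cv2.INTER_CUBIC))"
```

```text
t: 43.25
ee_pos: [0.6661, -0.1001, 0.086]
tcp_rot: [0.706, 0.709, -0.001, -0.0]
force: [-4.7, -4.6, 1.3]
grip_width: 0.0222
[ 0.66611792 -0.10008495  0.08602285]
```

View pics/w6.png

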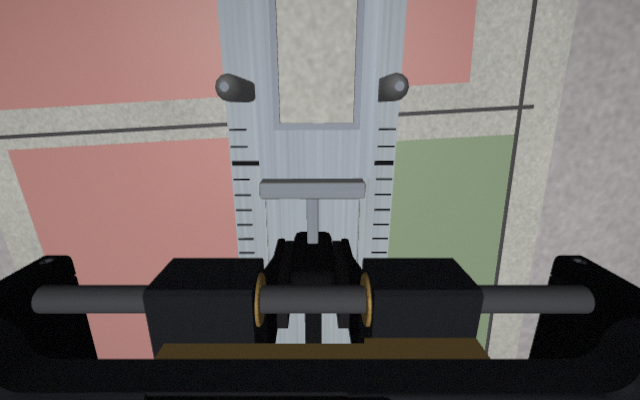

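```bash
python3 -c "
from h import *
im,K,T=cam('wrist')
print(ray([(245,163.3),(385,162.5)],.06,K,T).round(4).tolist(), ray([(262,180.5),(364,180)],.106,K,T).round(4).tolist())
g=cv2.cvtColor(im,6)
print(g[155:172,244:252].mean(1).round(), g[155:172,380:388].mean(1).round()); print(g[172:200,280:340].mean(1).round())
"
```

```text
[[0.6247, -0.0527, 0.06], [0.7104, -0.0519, 0.06]] [[0.6423, -0.0524, 0.106], [0.6904, -0.052, 0.106]]
[168. 167. 167. 168. 167. 139.  71.  27.  27.  27.  94. 150. 167. 166.
 166. 166. 166.] [166. 165. 165. 166. 165. 126.  22.  23.  22.  43. 122. 165. 165. 165.
 165. 165. 165.]
[165. 165. 166. 165. 166. 166. 134.  73.  69.  68.  87. 119. 136. 139.
 139. 138. 137. 138. 139. 140. 140. 139. 139. 138. 139. 132. 125. 144.]
```

```bash
python3 -m pendant '[[0.0008,0,0,0,0,0],[0,0,0,0,0,0],[0,0,0,0,0,0],[0,0,0,0,0,0]]'
python3 -c "
from h import *
print(telemetry.get_obs()['ee_pos'])"
```

```text
t: 43.8
ee_pos: [0.6661, -0.0995, 0.086]
tcp_rot: [0.706, 0.709, -0.001, -0.0]
force: [-5.0, -4.8, 0.3]
grip_width: 0.0216
[ 0.66611825 -0.09949343  0.08604089]
```

```bash
python3 -m pendant '[[0,0,0,0,0,0],[0,0,0,0,0,0],[0,0,0,0,0,0],[0,0,0,0,0,0],[0,0,0,0,0,0],[0,0,-0.04,0,0,0],[0,0,-0.04,0,0,0],[0,0,-0.04,0,0,0],[0,0,-0.03,0,0,0],[0,0,0,0,0,0]]' 0
python3 -m pendant '[[0.042,-0.003,0,0,0,0],[0.042,-0.003,0,0,0,0],[0.042,-0.003,0,0,0,0],[0.042,-0.003,0,0,0,0],[0,0,0,0,0,0],[0,0,0,0,0,0]]'
python3 -c "
from h import *
im,K,T=cam('wrist');print(telemetry.get_obs()['ee_pos'],yaw()[0])
cv2.imwrite('pics/w7.png',im)"
python3 -m pendant '[[0.042,-0.003,0,0,0,0],[0.042,-0.003,0,0,0,0],[0.042,-0.003,0,0,0,0],[0.042,-0.003,0,0,0,0],[0,0,0,0,0,0],[0,0,0,0,0,0]]'
python3 -c "
from h import *
im,K,T=cam('wrist');print(telemetry.get_obs()['ee_pos'],yaw()[0])
cv2.imwrite('pics/w8.png',im)
a=cv2.imread('pics/w7.png'); cv2.imwrite('pics/p78.png',np.vstack([a[:290],im[:290]]))"
```

```text
t: 44.8
ee_pos: [0.669, -0.0995, 0.2414]
tcp_rot: [0.705, 0.709, 0.003, 0.003]
force: [-0.2, 0.5, 0.0]
grip_width: 0.0855
t: 45.4
ee_pos: [0.6537, 0.0708, 0.2353]
tcp_rot: [0.704, 0.71, -0.0, -0.0]
force: [-0.4, -1.5, 0.2]
grip_width: 0.0867
[0.65392163 0.06883023 0.23560978] 90.29439655859584
t: 46.05
ee_pos: [0.6415, 0.2365, 0.2356]
tcp_rot: [0.705, 0.709, -0.001, 0.0]
force: [0.5, -0.7, -0.7]
grip_width: 0.0871
[0.64188895 0.23490784 0.2359337 ] 90.15401156343852
```

View pics/p78.png

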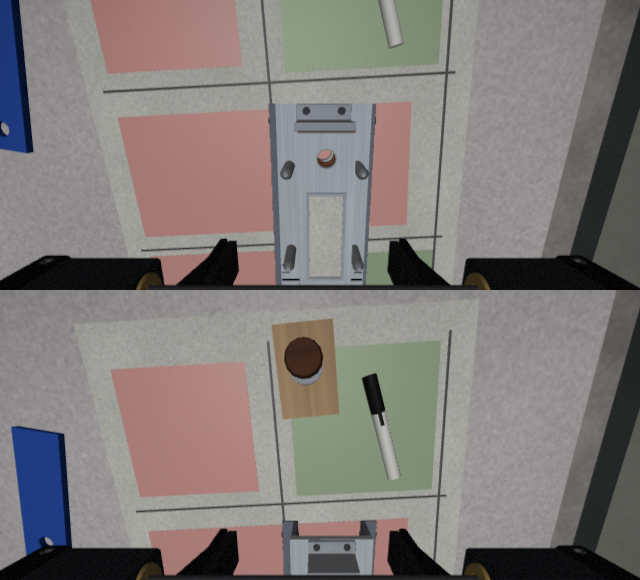

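The top half shows the squared deck with the cover hole at (326,158). The bottom half shows the pin pommel at (304,67) in its block, and the marker is undisturbed.

```bash
python3 -c "
from h import *
im,K,T=cam('wrist')
v=im.max(2); m=(v[35:100,270:340]<75).astype('uint8'); m=cv2.morphologyEx(m,cv2.MORPH_OPEN,np.ones((5,5)))
c,_=cv2.findContours(m,0,1); c=max(c,key=cv2.contourArea); (x,y),rad=cv2.minEnclosingCircle(c); print(x+270,y+35,rad,cv2.boundingRect(c))
p=ray((x+270,y+35),.150,K,T); e=ray((x+270+rad,y+35),.15,K,T); print(p,np.linalg.norm(e-p)*2000); print(totool([*p[0][:2],.0993]))
# cover hole from w7
a=cv2.imread('pics/w7.png'); T7=T.copy(); 
o=np.array([.65392,.06883,.23561]); T7[:3,3]=T[:3,3]-telemetry.get_obs()['ee_pos']+o
b=a.astype(int); m=((b[...,0]-b[...,2])<4).astype('uint8')[140:175,310:342]
c,_=cv2.findContours(m,0,1); c=max(c,key=cv2.contourArea); (x,y),rad=cv2.minEnclosingCircle(c); print(x+310,y+140,rad,cv2.boundingRect(c)); print('hole cover',ray((x+310,y+140),.098,K,T7))
"
```

```text
302.3359603881836 65.31230354309082 20.486356735229492 (14, 10, 38, 41)
[[0.63439036 0.34426465 0.15      ]] 30.153656098245545
[110.2  -7.5 136.7]
326.13999938964844 158.54000091552734 9.967607498168945 (7, 9, 20, 20)
hole cover [[0.66712186 0.10144908 0.098     ]]
```

```bash
python3 -m pendant '[[0.037,-0.002,0,0,0,0],[0.037,-0.003,0,0,0,0],[0.0365,-0.002,0,0,0,0],[0,0,0,0,0,0],[0,0,0.03,0,0,0],[0,0,0.03,0,0,0],[0,0,0.03,0,0,0],[0,0,0.03,0,0,0],[0,0,0.0155,0,0,0],[0,0,0,0,0,0],[0,0,0,0,0,0]]'
python3 -m pendant '[[0,0,0,0,0,0],[0,0,0,0,0,0],[0,0,0,0,0,0],[0,0,0,0,0,0],[0,0,0,0,0,0],[0,0,0,0,0,0],[0,0,0,0,0,0],[0,0,0,0,0,0],[0,0,0,0,0,0],[0,0,0,0,0,0],[0,0,0,0,0,0],[0,0,0,0,0,0]]' 1 50
python3 -c "
from h import *
print(telemetry.get_obs()['ee_pos'])"
```

```text
t: 47.25
ee_pos: [0.6348, 0.3468, 0.102]
tcp_rot: [0.706, 0.708, 0.001, 0.0]
force: [-0.3, 0.1, 0.1]
grip_width: 0.087
t: 48.45
ee_pos: [0.6337, 0.3476, 0.1006]
tcp_rot: [0.705, 0.709, -0.0, 0.0]
force: [0.5, 0.2, -0.5]
grip_width: 0.0263
[0.63373145 0.34755038 0.10061298]
```

```bash
python3 -m pendant '[[-0.0025,0,0,0,0,0],[0,0,0,0,0,0],[0,0,0,0,0,0],[0,0,0,0,0,0],[0,0,0,0,0,0],[0,0,0,0,0,0]]'
python3 -m pendant '[[0,0,-0.02,0,0,0],[0,0,-0.03,0,0,0],[0,0,-0.04,0,0,0],[0,0,-0.03,0,0,0],[0,0,0,0,0,0],[0,0,0,0,0,0]]'
python3 -c "
from h import *
im,K,T=cam('wrist');o=telemetry.get_obs();print(o['ee_pos'],o['force'],o['grip_width'],yaw()[0])
cv2.imwrite('pics/w9.png',im[60:])
print(totool([.6655,.104,.218]))"
```

```text
t: 49.05
ee_pos: [0.6338, 0.3451, 0.1007]
tcp_rot: [0.705, 0.709, 0.0, -0.0]
force: [-0.6, -0.0, -1.1]
grip_width: 0.0264
t: 49.65
ee_pos: [0.6339, 0.345, 0.2207]
tcp_rot: [0.705, 0.709, 0.0, 0.0]
force: [-1.0, 1.4, -2.7]
grip_width: 0.0267
[0.63324611 0.34493966 0.21941394] [-1.24949937  0.04677611 -2.0602572 ] 0.026447900952490524 90.28542874419014
[-241.1   31.1    1.5]
```

View pics/w9.png

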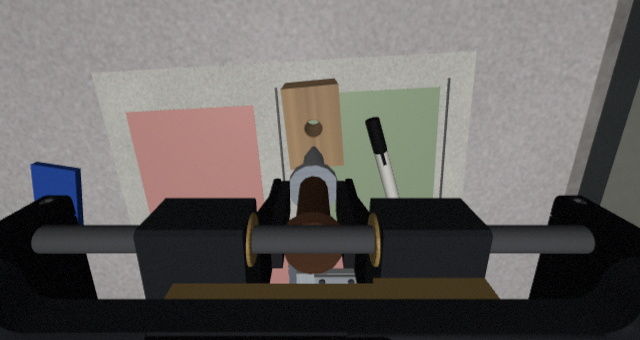

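The grip width is 26 mm, not 18, so the pads probably caught the edge of the pommel. I'll check the tip, then set the pin back in its block and take it lower.

```bash
python3 -c "
from h import *
im,K,T=cam('wrist');o=telemetry.get_obs();p=o['ee_pos'];print(p)
print('expected tip px',proj([p[0],p[1],.119],K,T),'seen',ray((313,208),.119,K,T),'collar seen',proj([p[0],p[1],.197],K,T))
print('block hole',ray((313.5,188),.06,K,T),'at bottom?')
"
python3 -m pendant '[[0,0,0.03,0,0,0],[0,0,0.02,0,0,0],[0,0,0.01,0,0,0],[0,0,0,0,0,0],[0,0,0,0,0,0]]'
```

```text
[0.63298029 0.34487732 0.21880681]
expected tip px [[312.16374946 201.50588422]] seen [[0.63374998 0.33881096 0.119     ]] collar seen [[311.88136798 237.26685443]]
block hole [[0.63428464 0.34167472 0.06      ]] at bottom?
t: 50.25
ee_pos: [0.6339, 0.3451, 0.1609]
tcp_rot: [0.705, 0.709, -0.0, 0.0]
force: [0.3, 0.0, -1.5]
grip_width: 0.0267
```

```bash
python3 -m pendant '[[0.0015,0,0.005,0,0,0],[0,0,0.01,0,0,0],[0,0,0.01,0,0,0],[0,0,0,0,0,0]]'
python3 -m pendant '[[0,0,0.01,0,0,0],[0,0,0.01,0,0,0],[0,0,0.008,0,0,0],[0,0,0.004,0,0,0],[0,0,0,0,0,0],[0,0,0,0,0,0]]'
```

```text
t: 50.65
ee_pos: [0.6327, 0.3462, 0.1334]
tcp_rot: [0.705, 0.709, -0.002, -0.0]
force: [0.3, 0.6, -2.5]
grip_width: 0.0266
t: 51.25
ee_pos: [0.6339, 0.3466, 0.1039]
tcp_rot: [0.705, 0.709, 0.0, 0.0]
force: [1.0, -0.3, -1.9]
grip_width: 0.0266
```

```bash
python3 -m pendant '[[0,0,0.003,0,0,0],[0,0,0,0,0,0],[0,0,0,0,0,0]]'
python3 -m pendant '[[0,0,0,0,0,0],[0,0,0,0,0,0],[0,0,0,0,0,0],[0,0,0,0,0,0],[0,0,0,0,0,0],[-0.004,0,0,0,0,0],[0,0,0.005,0,0,0],[0,0,0.004,0,0,0],[0,0,0,0,0,0],[0,0,0,0,0,0]]' 0
python3 -m pendant '[[0,0,0,0,0,0],[0,0,0,0,0,0],[0,0,0,0,0,0],[0,0,0,0,0,0],[0,0,0,0,0,0],[0,0,0,0,0,0],[0,0,0,0,0,0],[0,0,0,0,0,0],[0,0,0,0,0,0],[0,0,0,0,0,0],[0,0,0,0,0,0],[0,0,0,0,0,0]]' 1 50
python3 -m pendant '[[0,0,0,0,0,0],[0,0,0,0,0,0],[0,0,0,0,0,0]]'
```

```text
t: 51.55
ee_pos: [0.6338, 0.3466, 0.1008]
tcp_rot: [0.705, 0.709, 0.0, -0.0]
force: [0.6, 0.4, -1.2]
grip_width: 0.0267
t: 52.55
ee_pos: [0.6336, 0.3426, 0.0913]
tcp_rot: [0.705, 0.709, -0.0, -0.0]
force: [-0.0, 0.7, 0.1]
grip_width: 0.0862
t: 53.75
ee_pos: [0.6339, 0.3426, 0.0918]
tcp_rot: [0.705, 0.709, 0.0, 0.0]
force: [0.1, 0.0, 1.3]
grip_width: 0.0237
t: 54.05
ee_pos: [0.6338, 0.3426, 0.0917]
tcp_rot: [0.705, 0.709, 0.0, 0.0]
force: [-0.4, -0.3, 0.9]
grip_width: 0.0236
```

```bash
python3 -c "
from h import *
im,K,T=cam('wrist'); s,K2,T2=cam('side')
u,v=proj([.634,.343,.11],K2,T2)[0].astype(int); print(u,v)
a=cv2.resize(im[130:330,210:410],(400,400),interpolation=2); b=cv2.resize(s[v-45:v+45,u-45:u+45],(400,400),interpolation=2)
cv2.imwrite('pics/g1.png',np.hstack([a,b]))"
```

```text
352 118
```

View pics/g1.png

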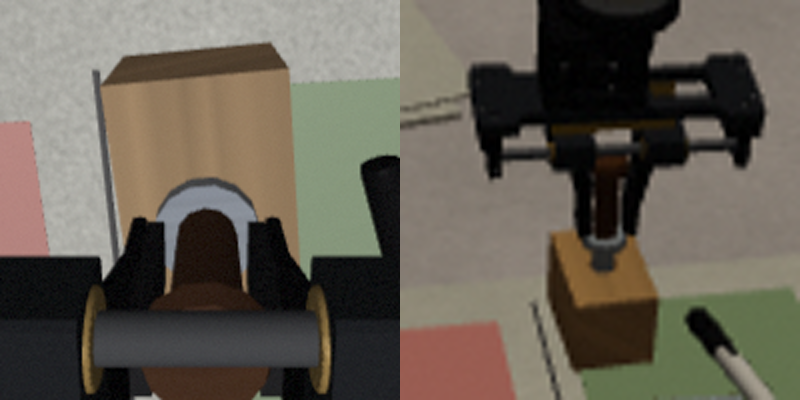

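The fingers flare, so they meet the pommel before the handle: there is a gap either side of the handle at about x=170 and x=243. I'll pinch the 30 mm pommel itself, centred on the flat of the pads.

```bash
python3 -m pendant '[[0,0,0,0,0,0],[0,0,0,0,0,0],[0,0,0,0,0,0],[0,0,0,0,0,0],[0,0,-0.02,0,0,0],[0,0,-0.014,0,0,0],[0,0,0,0,0,0],[0,0,0,0,0,0]]' 0
python3 -c "
from h import *
im,K,T=cam('wrist');print(telemetry.get_obs()['ee_pos'])"
python3 -m pendant '[[0,0,0,0,0,0],[0,0,0,0,0,0],[0,0,0,0,0,0],[0,0,0,0,0,0],[0,0,0,0,0,0],[0,0,0,0,0,0],[0,0,0,0,0,0],[0,0,0,0,0,0],[0,0,0,0,0,0],[0,0,0,0,0,0],[0,0,0,0,0,0],[0,0,0,0,0,0]]' 1 50
```

```text
t: 54.95
ee_pos: [0.6339, 0.3426, 0.1258]
tcp_rot: [0.705, 0.709, 0.0, 0.0]
force: [-0.2, 0.6, 0.3]
grip_width: 0.0795
[0.63354299 0.34251691 0.12509655]
t: 56.2
ee_pos: [0.6338, 0.3425, 0.1257]
tcp_rot: [0.705, 0.709, 0.0, -0.0]
force: [0.6, -0.1, 0.3]
grip_width: 0.0261
```

```bash
python3 -m pendant '[[0,0,-0.02,0,0,0],[0,0,-0.03,0,0,0],[0,0,-0.04,0,0,0],[0,0,-0.04,0,0,0],[0,0,0,0,0,0],[0,0,0,0,0,0],[0,0,0,0,0,0]]'
python3 -c "
from h import *
im,K,T=cam('wrist');o=telemetry.get_obs();p=o['ee_pos'];print(p,o['grip_width'],o['force'])
print('tip exp',proj([p[0],p[1],p[2]-.1255],K,T),'collar exp',proj([p[0],p[1],p[2]-.1255+.078],K,T))
s,K2,T2=cam('side'); q=proj([p[0],p[1],p[2]-.1255],K2,T2)[0]; print('side tip',q,'collar',proj([p[0],p[1],p[2]-.0475],K2,T2))
u,v=q.astype(int)
a=cv2.resize(im[80:330,190:440],(400,400),interpolation=2); b=cv2.resize(s[v-80:v+20,u-50:u+50],(400,400),interpolation=2)
cv2.imwrite('pics/g2.png',np.hstack([a,b]))"
```

```text
t: 56.9
ee_pos: [0.6331, 0.3424, 0.2539]
tcp_rot: [0.705, 0.709, -0.001, -0.0]
force: [-0.3, 0.8, -1.3]
grip_width: 0.0264
[0.63297627 0.34240735 0.25362703] 0.0265138066558056 [ 0.06162818  0.12921812 -1.64406374]
tip exp [[312.52959594 193.5887516 ]] collar exp [[312.30058915 222.96978789]]
side tip [352.69453389 113.82647964] collar [[354.23472315  91.41325117]]
```

View pics/g2.png

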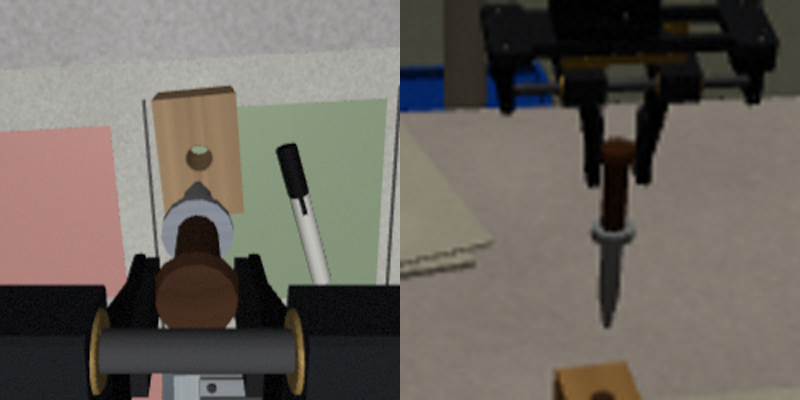

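The pin hangs upright in the grip. Its tip is at wrist (314,194) and side (353.5,114), within 1 px of prediction. Moving it over the cover hole.

```bash
python3 -m pendant '[[-0.03,0.004,0,0,0,0],[-0.03,0.004,0,0,0,0],[-0.03,0.004,0,0,0,0],[-0.03,0.004,0,0,0,0],[-0.03,0.004,0,0,0,0],[-0.03,0.004,0,0,0,0],[-0.03,0.004,0,0,0,0],[-0.028,0.003,0,0,0,0],[0,0,0,0,0,0],[0,0,0,0,0,0],[0,0,0,0,0,0],[0,0,0,0,0,0]]'
python3 -c "
from h import *
im,K,T=cam('wrist');o=telemetry.get_obs();p=o['ee_pos'];print(p,o['grip_width'],yaw()[0])
print('tip exp',proj([p[0],p[1],p[2]-.1255],K,T),'hole exp',proj([.6655,.1042,.098],K,T))
b=im.astype(int); s=b[...,0]-b[...,2]
cv2.imwrite('pics/g3.png',cv2.resize(im[60:260,200:430],None,fx=3,fy=3,interpolation=2))"
```

```text
t: 58.2
ee_pos: [0.6657, 0.1062, 0.2551]
tcp_rot: [0.705, 0.71, -0.0, -0.0]
force: [-0.3, -0.4, -2.3]
grip_width: 0.0265
[0.66572552 0.1060133  0.25523249] 0.02634018846182401 90.37813483958058
tip exp [[312.49906807 194.07331748]] hole exp [[312.29841475 187.55099554]]
```

View pics/g3.png

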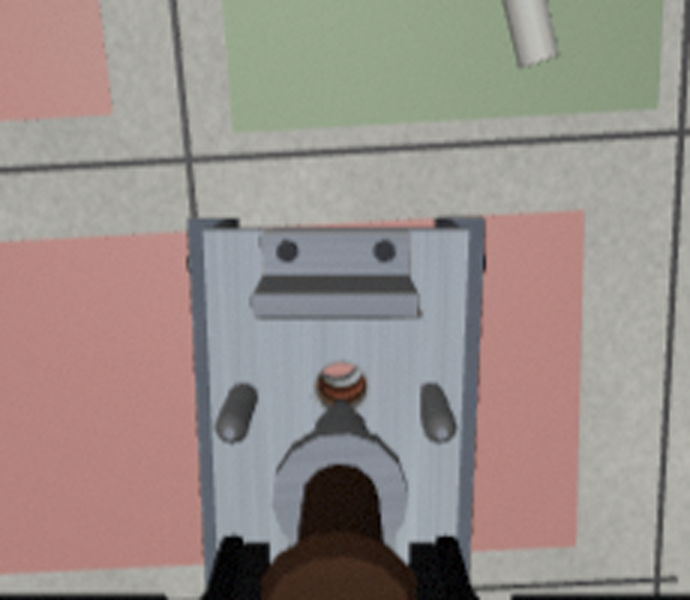

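The pin tip at (314,194) is in line with the cover hole at (314,188). It needs about 2 mm towards −y, then down under force watch.

```bash
python3 -m pendant '[[-0.002,0,0.01,0,0,0],[0,0,0.01,0,0,0],[0,0,0.01,0,0,0],[0,0,0.01,0,0,0],[0,0,0,0,0,0],[0,0,0,0,0,0]]'
python3 -m pendant '[[0,0,0.005,0,0,0],[0,0,0.005,0,0,0],[0,0,0.005,0,0,0],[0,0,0,0,0,0],[0,0,0,0,0,0]]'
python3 -m pendant '[[0,0,0.005,0,0,0],[0,0,0.005,0,0,0],[0,0,0.005,0,0,0],[0,0,0,0,0,0],[0,0,0,0,0,0]]'
```

```text
t: 58.85
ee_pos: [0.6658, 0.1027, 0.2154]
tcp_rot: [0.705, 0.709, -0.0, -0.0]
force: [0.1, -0.1, -1.2]
grip_width: 0.0263
t: 59.35
ee_pos: [0.6659, 0.1027, 0.2005]
tcp_rot: [0.705, 0.709, -0.0, -0.0]
force: [-0.3, -0.3, -1.2]
grip_width: 0.0263
t: 59.85
ee_pos: [0.6659, 0.1027, 0.1855]
tcp_rot: [0.705, 0.709, -0.0, -0.0]
force: [-0.3, 0.6, -1.5]
grip_width: 0.0262
```

```bash
python3 -m pendant '[[0.001,0,0.004,0,0,0],[0,0,0.004,0,0,0],[0,0,0,0,0,0],[0,0,0,0,0,0]]'
python3 -m pendant '[[0,0,0.004,0,0,0],[0,0,0.004,0,0,0],[0,0,0,0,0,0],[0,0,0,0,0,0]]'
python3 -m pendant '[[0,0,0.004,0,0,0],[0,0,0.004,0,0,0],[0,0,0,0,0,0],[0,0,0,0,0,0]]'
```

```text
t: 60.25
ee_pos: [0.6659, 0.1037, 0.1775]
tcp_rot: [0.705, 0.709, -0.0, -0.0]
force: [0.6, 0.2, -0.9]
grip_width: 0.0267
t: 60.65
ee_pos: [0.6658, 0.1036, 0.1693]
tcp_rot: [0.705, 0.709, -0.0, -0.0]
force: [0.9, 0.9, -3.1]
grip_width: 0.0264
t: 61.05
ee_pos: [0.6658, 0.1037, 0.1612]
tcp_rot: [0.705, 0.709, -0.0, -0.0]
force: [0.1, -0.1, -2.0]
grip_width: 0.0267
```

```bash
python3 -m pendant '[[0,0,0.004,0,0,0],[0,0,0.004,0,0,0],[0,0,0,0,0,0],[0,0,0,0,0,0]]'
python3 -m pendant '[[0,0,0.003,0,0,0],[0,0,0.002,0,0,0],[0,0,0,0,0,0],[0,0,0,0,0,0]]'
python3 -m pendant '[[0,0,0.002,0,0,0],[0,0,0,0,0,0],[0,0,0,0,0,0]]'
```

```text
t: 61.45
ee_pos: [0.6656, 0.1037, 0.1531]
tcp_rot: [0.705, 0.709, -0.0, -0.0]
force: [-2.0, -1.0, -3.8]
grip_width: 0.026
t: 61.85
ee_pos: [0.6659, 0.1037, 0.1486]
tcp_rot: [0.705, 0.709, -0.0, -0.0]
force: [-1.2, -0.4, 0.4]
grip_width: 0.0265
t: 62.15
ee_pos: [0.6659, 0.1037, 0.1466]
tcp_rot: [0.705, 0.709, -0.0, -0.0]
force: [-2.6, -1.4, 1.8]
grip_width: 0.0263
```

```bash
python3 -m pendant '[[0,0,0.0015,0,0,0],[0,0,0,0,0,0],[0,0,0,0,0,0]]'
python3 -m pendant '[[0,0,0.0015,0,0,0],[0,0,0,0,0,0],[0,0,0,0,0,0]]'
python3 -m pendant '[[0,0,0.0015,0,0,0],[0,0,0,0,0,0],[0,0,0,0,0,0]]'
```

```text
t: 62.45
ee_pos: [0.6662, 0.1036, 0.1459]
tcp_rot: [0.705, 0.709, 0.0, 0.0]
force: [-3.3, -1.8, 6.8]
grip_width: 0.0264
t: 62.75
ee_pos: [0.6666, 0.1035, 0.1458]
tcp_rot: [0.705, 0.709, 0.001, 0.0]
force: [-6.3, -2.8, 16.7]
grip_width: 0.0267
t: 63.05
ee_pos: [0.667, 0.1034, 0.1456]
tcp_rot: [0.705, 0.709, 0.002, 0.001]
force: [-8.8, -2.5, 23.7]
grip_width: 0.0265
```

```bash
python3 -m pendant '[[0,0,-0.003,0,0,0],[0,0,0,0,0,0],[0,0,0,0,0,0]]'
python3 -m pendant '[[0,0,0,0,0,0],[0,0,0,0,0,0],[0,0,0,0,0,0],[0,0,0,0,0,0],[0,0,0,0,0,0],[0,0,0,0,0,0],[0,0,-0.02,0,0,0],[0,0,-0.03,0,0,0],[0,0,-0.03,0,0,0],[0,0,-0.03,0,0,0]]' 0
python3 -m pendant '[[-0.04,-0.03,0,0,0,0],[-0.04,-0.03,0,0,0,0],[-0.04,-0.03,0,0,0,0],[-0.03,-0.03,0,0,0,0],[0,-0.03,0,0,0,0],[0,0,0,0,0,0],[0,0,0,0,0,0]]'
python3 - <<'E'
from h import *
o=telemetry.get_obs(); print(o['ee_pos'])
# side view: brown pommel/handle blob near expected
s,K,T=cam('side'); top=proj([.6665,.1038,.170],K,T)[0]; bot=proj([.6665,.1038,.106],K,T)[0]; print('exp pommel top, handle foot px',top,bot)
hsv=cv2.cvtColor(s,cv2.COLOR_BGR2HSV); u,v=top.astype(int)
w=s[v-15:v+45,u-15:u+20]; h=cv2.cvtColor(w,cv2.COLOR_BGR2HSV)
m=((h[...,2]<90)&(h[...,1]>70)).astype('uint8'); _,_,st,_=cv2.connectedComponentsWithStats(m); k=1+st[1:,4].argmax(); print('brown blob x,y,w,h',st[k][0]+u-15,st[k][1]+v-15,st[k][2:4])
# wrist view: pommel, line and guide face, if visible
im,K,T=cam('wrist'); p=proj([.6665,.1038,.170],K,T)[0]; print('wrist exp pommel',p)
h=cv2.cvtColor(im,cv2.COLOR_BGR2HSV); m=((h[...,2]<100)&(h[...,1]>90)).astype('uint8'); _,_,st,ce=cv2.connectedComponentsWithStats(m)
for k in range(1,len(st)):
    if st[k][4]>150 and st[k][1]<240: print(st[k],ce[k].round(1))
ln=proj([[.625,-.0515,.06],[.708,-.0515,.06],[.6665,-.0515,.106]],K,T); print('line/face exp px',ln.round(1).tolist())
g=cv2.cvtColor(im,6)
for (a,b) in ln[:2].astype(int):
    c=g[b-12:b+12,a-3:a+4].mean(1); print('line row',b-12+c.argmin(),c.min())
a,b=ln[2].astype(int); print('face rows',b-12,g[b-12:b+14,a-20:a+20].mean(1).round().astype(int).tolist())
# marker & tape unchanged in top view
t0=cv2.imread('pics/top0.png'); t,_,_=cam('top')
for n,(x0,x1,y0,y1) in {'marker':(200,247,140,166),'tape':(403,434,115,146)}.items(): print(n,cv2.absdiff(t0,t)[y0:y1,x0:x1].mean())
cv2.imwrite('pics/top9.png',t)
E
```

```text
t: 63.35
ee_pos: [0.6663, 0.1035, 0.1458]
tcp_rot: [0.705, 0.709, 0.0, 0.0]
force: [-4.1, -1.2, 10.0]
grip_width: 0.0265
t: 64.35
ee_pos: [0.6659, 0.1036, 0.2563]
tcp_rot: [0.705, 0.709, -0.0, 0.0]
force: [-0.0, 0.1, -0.2]
grip_width: 0.0862
t: 65.05
ee_pos: [0.5167, -0.0467, 0.2557]
tcp_rot: [0.705, 0.709, 0.001, -0.0]
force: [-0.3, 0.4, -0.8]
grip_width: 0.087
[ 0.51670707 -0.04668942  0.25565176]
exp pommel top, handle foot px [378.45879059 152.39688454] [375.97705849 170.63462586]
brown blob x,y,w,h 363 138 [21 35]
wrist exp pommel [527.22206727   3.10230776]
[129   0   4  54 216] [130.5  26.5]
[432   1  13  41 286] [438.2  20.4]
[ 472    0   74   35 1501] [507.2  14.2]
[421  48  19 103 771] [430.2  99.3]
[   0  113   28  105 1549] [  9.3 180.1]
[417 155  12  33 208] [423.2 171.8]
[431 219  33  23 182] [443.7 229.1]
line/face exp px [[403.2, 182.3], [473.2, 182.6], [455.2, 192.9]]
line row 183 18.285714285714285
line row 192 69.28571428571429
face rows 180 [159, 159, 159, 159, 158, 159, 159, 159, 158, 159, 159, 130, 74, 66, 101, 132, 133, 133, 134, 134, 134, 132, 128, 135, 135, 135]
marker 21.948172394980904
tape 40.84079084287201
```

```bash
python3 -m pendant '[[0.047,-0.018,0,0,0,0],[0.047,-0.018,0,0,0,0],[0.047,-0.018,0,0,0,0],[0.047,-0.018,0,0,0,0],[0.047,-0.018,0,0,0,0],[0.047,-0.018,0,0,0,0],[0.047,-0.018,0,0,0,0],[0.047,-0.018,0,0,0,0],[0.047,-0.018,0,0,0,0],[0.047,-0.018,0,0,0,0],[0.047,-0.018,0,0,0,0],[0.047,-0.018,0,0,0,0]]'
python3 - <<'E'
from h import *
print(telemetry.get_obs()['ee_pos'])
t0=cv2.imread('pics/top0.png'); t,K,T=cam('top'); d=cv2.absdiff(t0,t).max(2)
for n,(x0,x1,y0,y1) in {'marker':(200,247,140,166),'tape':(403,434,115,146),'guide':(325,400,125,180)}.items(): print(n,d[y0:y1,x0:x1].mean(),np.percentile(d[y0:y1,x0:x1],98))
print('phase', [cv2.phaseCorrelate(cv2.cvtColor(a[y0:y1,x0:x1],6).astype(np.float64),cv2.cvtColor(b[y0:y1,x0:x1],6).astype(np.float64)) for a,b in [(t0,t)] for (x0,x1,y0,y1) in [(200,250,138,168),(400,437,112,149)]])
p=proj([.6665,.1038,.17],K,T)[0]; print('top exp pommel',p)
h=cv2.cvtColor(t,40); u,v=p.astype(int); m=((h[...,2]<95)&(h[...,1]>70))[v-12:v+13,u-12:u+13]; yx=np.argwhere(m); print(len(yx),yx.mean(0)[::-1]+[u-12,v-12])
s,K,T=cam('side'); top=proj([.6665,.1038,.170],K,T)[0]; u,v=top.astype(int)
h=cv2.cvtColor(s,40)[v-10:v+30,u-14:u+14]; m=((h[...,2]<75)&(h[...,1]>70)); print('side exp',top); [print(''.join('#' if q else '.' for q in r_)) for r_ in m]
cl=proj([[.6665-.016,.1038,.098],[.6665+.016,.1038,.098]],K,T); print('collar',cl-[u-14,v-10])
E
```

```text
t: 66.4
ee_pos: [0.2984, 0.5148, 0.2542]
tcp_rot: [0.705, 0.709, -0.001, 0.0]
force: [1.1, -0.6, 0.6]
grip_width: 0.0871
[0.29835778 0.5148006  0.25424324]
marker 2.09328968903437 5.0
tape 1.9562955254942769 4.0
guide 9.971636363636364 104.0
phase [((-0.04729205835257133, 0.04366473256503589), 0.9885085099854501), ((-0.004954491032371777, 0.01765354114391826), 1.0088654636017063)]
top exp pommel [278.22685763 143.11944627]
98 [276.74489796 144.6122449 ]
side exp [378.45879059 152.39688454]
#.......####................
#..........##...............
#......#..#..#..............
#......##.###.#.............
#.......#...#...............
#.......####...#............
#........##.#...#...........
..........#.######..........
...........#######..........
..........#########.........
..........##########........
.........###########........
.........###########........
.........###########........
..........##########........
..........#########.........
...........#######..........
...........#######..........
..........########..........
..........########..........
..........#######...........
..........#######...........
..........#######...........
..........#######...........
..........######............
..........######............
..........######............
..........######............
.........#######............
#.........#####.............
#..........##...............
#...........................
##..........................
##..........................
.#..........................
.#..........................
.##.........................
.##.........................
.##.........................
.##.........................
collar [[ 5.88350895 31.10911947]
 [17.47144016 30.4994586 ]]
```

```bash
python3 -c "
from bench import r
print(r.hand_in())"
```

```text
the job is handed in; nothing more can be done
None
```

The deck is collated and pinned, and I handed the job in at about t = 66 s of the 210 s allowed.

I drew the guide back to its rear stop and laid the plywood, clay and timber boards in the bed with their holes towards the end stop. The concrete board was absent, and I left the blue look-alikes alone. The cover went on top, label frame up. Then I slid the guide forward to the long line and drove the pin down until its collar met the cover.

**Last checks**
- **Guide:** travel by arm position was about 69.8 mm of 70. The wrist picture put its face within about 0.5–1 mm of the line.
- **Pin:** it stopped at the predicted height (tool at 145.6 mm, expected 145.5) under a 24 N press. The side view has the handle foot and pommel within about 1–2 px of their seated positions.
- **Marker and tape roll:** neither moved between the first and last top views. An earlier check seemed to show a change, but only because the arm was in the way.

**What did not go to plan**
- **Pin grip:** the fingers would not close on the 18 mm handle and stopped at 24–27 mm, apparently against the pommel. I set the pin back in its block and held it by the pommel instead; even there they read 26 mm, not the stated 30 mm, but the hold was firm.
- **Timber board:** one hole reading in flight disagreed with the board's edge by about 5 mm. I went by the edge, and the later picture showed the holes stacked.
- **Final look:** I had used up the picture views before the pin went in, so the pin and the finished state were checked by numbers only.

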